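# Set up the balance for its drift check

## Task

Set the balance up for its drift check. First move both temperature probes from the rack into the logger's two ports, pushed fully home; next slide every ring weight that is there down over the balance's load post so that they lie flat on the pan or on one another; then tip all the balls from the cup into the dish on the pan and stand the empty cup upright on its round mat again. Leave the black jar and the spatula where they are.

Things in the scene. Friction and masses are not known exactly. Their poses are not given: they have to be found in the camera images.
- balance: white laboratory balance, 200 mm deep (x) by 270 mm wide (y), fixed to the table; origin under its centre, y along its width, its display faces -x. Its flat steel pan (130 x 250 mm) has its top 70 mm above the table and carries an upright post at the +y end and a round dish at the -y end, 117 mm apart
- post_base (a point): foot of the upright steel load post, on its axis at the pan's top (70 mm above the table); post diameter 22 mm, narrowing to 16 mm over its last 6 mm, 60 mm tall from this point. Three ring weights stack to 66 mm
- dish_in (a point): centre of the inner floor of the fixed aluminium dish on the pan, 74 mm above the table; inner radius 37 mm at the floor, 45 mm at the rim; the rim is 30 mm above this point (outer radius 48 mm)
- logger: grey temperature logger box, 140 mm (x) by 90 mm (y), 55 mm high, fixed to the table, with a green screen strip along its +y edge and two round ports in its top, in a row along x; origin under its centre
- port0 (a point): mouth centre of a logger port, on the top face 55 mm above the table; vertical round hole 12 mm in diameter with a 2 mm chamfer, 44 mm deep; the ports are 70 mm apart along the logger's x, either takes either probe
- port1 (a point): mouth centre of a logger port, on the top face 55 mm above the table; vertical round hole 12 mm in diameter with a 2 mm chamfer, 44 mm deep; the ports are 70 mm apart along the logger's x, either takes either probe
- rack: wooden storage block 120 mm (x) by 60 mm (y), 52 mm high, fixed to the table, holding the probes upright in two holes like the ports, 70 mm apart along its x; origin under its centre
- probe0: temperature probe standing in the rack: round black handle 22 mm in diameter and 60 mm long, above a steel pin 9 mm in diameter and 40 mm long with a tapered end; 60 g; origin on the axis at the shoulder between them, z up along the handle. Both probes are always there; fully in, the shoulder rests on the face of the block or logger
- probe0_tip (a point): end of that probe's pin, 40 mm below the shoulder
- probe1: temperature probe standing in the rack: round black handle 22 mm in diameter and 60 mm long, above a steel pin 9 mm in diameter and 40 mm long with a tapered end; 60 g; origin on the axis at the shoulder between them, z up along the handle. Both probes are always there; fully in, the shoulder rests on the face of the block or logger
- probe1_tip (a point): end of that probe's pin, 40 mm below the shoulder
- ring0: identical steel ring weight lying flat, outer diameter 58 mm, hole 28 mm, 22 mm high, 300 g; origin at the centre of its underside, z up its axis. Two or three of them are present
- ring1: identical steel ring weight lying flat, outer diameter 58 mm, hole 28 mm, 22 mm high, 300 g; origin at the centre of its underside, z up its axis. Two or three of them are present
- ring2: identical steel ring weight lying flat, outer diameter 58 mm, hole 28 mm, 22 mm high, 300 g; origin at the centre of its underside, z up its axis. Two or three of them are present
- mat: thin round black rubber mat fixed to the table, radius 42 mm, 4 mm thick; origin at the centre of its underside
- cup: open steel cup standing on the mat, holding the five balls; 66 mm high, conical inside and out (outer radius 28 mm at the foot, 33 mm at the rim, wall 3 mm), with a straight grey sleeve of 68 mm outer diameter round its upper half (31 to 65 mm up) to hold it by; 120 g; origin at the centre of its underside, z up its axis to the mouth
- ball0_center (a point): centre of a white ceramic grinding ball, diameter 17 mm, 15 g, at the start in the cup
- ball1_center (a point): centre of a white ceramic grinding ball, diameter 17 mm, 15 g, at the start in the cup
- ball2_center (a point): centre of a white ceramic grinding ball, diameter 17 mm, 15 g, at the start in the cup
- ball3_center (a point): centre of a white ceramic grinding ball, diameter 17 mm, 15 g, at the start in the cup
- ball4_center (a point): centre of a white ceramic grinding ball, diameter 17 mm, 15 g, at the start in the cup
- jar: bystander: black screw-top jar, diameter 72 mm, 100 mm high, standing; origin at the centre of its underside; leave it alone
- spatula: bystander: steel spatula 150 mm long lying in front of the balance; origin under its middle, x along it; leave it alone
Not all that is in view belongs to the job. What is shaped like the probe1 but blue or purple is not meant.

How it is judged:
By the outcome, as a careful person would: the job done as asked, in the order asked, and still so for the second after the job is handed in, with the robot touching nothing.
Of ring0, ring1, ring2 only 2 to 3 are there at a start; the rules pass over those that are not, and their reading is None.
At some moment in a run one of ring0, ring1, ring2 may be knocked a few centimetres aside while the robot is not near it.
It also fails if it takes over 210 s, if anything falls off the work surface, if the arm or the gripper's body presses on something with over 40 N, if the wrist force passes 120 N, or if a joint passes its speed limit or range.

## Robot

A 6-joint arm with a two-finger parallel gripper is mounted at the origin on the work surface. World frame = base frame: x ahead of the robot, y to its left, z up, the work surface at z = 0. Lengths are in m, angles in rad, forces in N, time in s.
With the tool pointing down it reaches from about 0.4 to 0.825 m from the base axis. Payload 7 kg.
Tool frame: the origin (TCP) lies at the very end of the fingers, on their centre line; the grasp point (between the pads) lies behind it (pinch_z is the z of the grasp point in the tool frame, in m); z points along the fingers, y is the line along which they close (so a half turn about z gives the same grasp; the last joint's range is limited). The gripper opens to 85 mm and grips with 20 to 120 N. Pads are 22 mm wide; open, the fingers measure 114 mm over their backs; the gripper's body (76 mm by 85 mm) begins 54 mm behind the grasp point. The pads swing forward as they close: fully open they stand 13 mm farther back than shut.
Start: joints at [1.492, 0.359, 0.012, 0, -1.224, -0.288], TCP at [0.242, 0.63, 0.231] pointing down, gripper open.
Joint ranges: [-3.07, 3.07], [-1.43, 2.12], [-1.02, 1.25], [-3.03, 1.67], [-3.05, -0], [-3.03, 3.03]. Speed limits (rad/s): [2.39, 2.39, 3.01, 3.14, 3.14, 3.14].

## Interface

Orientations are given as a rotation vector (axis times angle).
In Python, from rig import * gives the robot as it stands. The module is installed in compiled form; this text tells all that it offers.
- The arm moves only by the tool send_rows, never from a script. Its argument "deltas" is a list of rows, each an object with "translation": the shift along the tool's x, y, z in m, a list of three; "dr": the turn, a rotation vector about the tool's x, y, z in degrees, a list of three. A call has 1 to 12 rows; each row shifts and turns the commanded pose from where the row before left it, along the tool's axes as they then stand; what a row does not reach is not made up. A row lasts 1/8 s, in which the tool goes at most 62.5 mm and 10.7 degrees, less where a joint would pass 70% of its speed; a pose out of reach is approached as far as the arm can. A call is refused whole if a number of a shift passes 0.0625 or a number of a turn 10.7, either way. A call with a gripper value outside its range is refused whole. "hand" is the closure, from 0 (fully open) to 1 (shut), set as the call begins (left out, the last holds). The fingers move at their own pace and stop on an object; "force" is the grip in N (left out, the last holds). Time passes only in rows, so rows that do not move let the fingers close. It gives the time, the measured TCP pose, the force, the opening and the grip force at its end, in the units of the state.
- read_state(): the state, without advancing time (a new reading comes with each control period).
- snapshot(name): name is "scene" or "top" or "wrist"; returns a dict with "pixels" (420x560x3 uint8, blue, green, red), "intrinsics" (3x3 intrinsics, pixels), "xyz" and "orientation" of the camera in the world; the wrist camera has in their place "T_tool_cam" (4x4, takes a point from camera to tool coordinates, whose origin is the TCP and whose axes are the flange's). Camera axes: x right, y up, looking along -z (the intrinsics and any distortion apply to the point x, -y, -z); pixel columns grow to the right and rows downward; lengths in m; the calibration is good to about 2 mm. A picture is of the moment at which its call begins: read the wrist's pose just before it. There is no depth.
- job_done(): hands the job in; it is judged then, once.
Trained networks look in the newest picture that a camera, given by its name, has taken for a name from the list of things; names that differ only in an ending like _2 or _b are one class to them, and where a whole thing is asked for, a point or a joint stands for the part that bears it (a point fixed in the world has none). Each returns a list of dicts, best first, with "score" (0 to 1); they miss things now and then, are a little off and sometimes report something else, mostly with a low value. They report only what shows in the picture. A call takes as long as a camera call. They do not tell look-alikes from the thing itself.
- boxes_of(camera, thing): "centre" ([x, y, z] in m, in world coordinates, good to about 4 mm: the middle of the surface that is visible of it).
- masks_of(camera, thing): "region" (420x560 bool, what is visible of it).
- tip_of(camera, thing): "centre" ([x, y, z] in m, in world coordinates, good to about 4 mm: a listed point, or the origin of a listed thing).
The state is a dict: "t": time; "joint_positions": joint angles; "joint_vel": joint speeds; "effort": joint torques, N m; "ee_pos": TCP position; "tcp_rot": TCP orientation; "wrist_force": force on the tool from outside, world axes, zero at the start; "wrist_torque": the same for the moment, N m; "finger_gap": finger opening in m; "grip_force": force on a finger pad.
Only numpy, scipy, OpenCV 4.12 (cv2) and the standard library are available. Lean on these libraries where they do the work, as an engineer would, in place of code of your own. Each camera call takes 0.05 s, during which the arm holds its last target. There are 200 camera calls.

## Working session

There is one attempt and no reset: what is moved stays moved. The work goes in short steps, Python scripts to look and compute and a tool call to move; the robot and the scene stay as the last step left them, time stands still between calls to the robot, and variables do not carry over. Pictures are saved under pics/ and viewed, at most 14 in all, crops included, and the job is handed in when it is done.

Besides the shell and the picture viewer there is one more tool, called after "Emit:" as a command line: name --argument value ..., lists and objects as JSON in quotes. send_rows: Moves the arm, as the interface text tells. Its arguments: {"type":"object","properties":{"deltas":{"type":"array","items":{"type":"object","properties":{"translation":{"type":"array","items":{"type":"number"}},"dr":{"type":"array","items":{"type":"number"}}}}},"hand":{"type":"number"},"force":{"type":"number"}},"required":["deltas"]}

```bash
mkdir -p pics; ls; cat > h.py <<'E'
from rig import *
import numpy as np, cv2
from scipy.spatial.transform import Rotation as R
def look(c,save=None):
    s=read_state(); d=snapshot(c)
    if save: cv2.imwrite('pics/'+save,d['pixels'])
    return d,s
E
python3 - <<'E'
from h import *
import rig; print([n for n in dir(rig) if not n.startswith('_')])
s=read_state()
for k,v in s.items(): print(k,np.round(v,4))
ims=[]
for c in ['scene','top','wrist']:
    d,s=look(c,c+'0.png')
    print(c,np.round(d['intrinsics'],1).tolist(),d.get('xyz'),d.get('orientation'),d.get('T_tool_cam'))
    for t in ['balance','post_base','dish_in','port0','port1','logger','rack','probe0','probe1','ring0','mat','cup','jar','spatula','ball0_center']:
        print(t,[(round(float(r['score']),2),np.round(r['centre'],3).tolist()) for r in tip_of(c,t)][:5])
E
```

```text
pics
['PlanningError', 'boxes_of', 'job_done', 'masks_of', 'pinch_z', 'read_state', 'snapshot', 'tip_of']
t 0.0
joint_positions [ 1.4921e+00  3.5940e-01  1.1100e-02 -4.0000e-04 -1.2241e+00 -2.8810e-01]
joint_vel [ 0.0014  0.0005 -0.0004  0.0008  0.     -0.0003]
effort [ 1.30000e-03 -5.83322e+01  2.93421e+01  6.93710e+00 -6.10000e-03
  0.00000e+00]
ee_pos [0.2419 0.6296 0.2304]
tcp_rot [ 3.0872e+00 -5.7290e-01 -2.0000e-04]
wrist_force [-0.5005 -0.2067  0.6755]
wrist_torque [ 0.0269  0.0105 -0.0629]
grip_force 0.0
finger_gap 0.0849
scene [[403.2, 0.0, 281.3], [0.0, 403.2, 211.8], [0.0, 0.0, 1.0]] [ 1.30482606 -0.05087696  0.61945078] [0.76849839 0.71615257 1.41190809] None
balance [(0.69, [0.601, 0.041, 0.0])]
post_base [(0.77, [0.63, 0.102, 0.07])]
dish_in [(0.68, [0.623, -0.012, 0.075]), (0.57, [0.386, 0.28, 0.058])]
port0 [(0.94, [0.455, 0.278, 0.054]), (0.82, [0.382, 0.277, 0.054]), (0.55, [0.444, -0.398, -0.003])]
port1 [(0.94, [0.455, 0.278, 0.054]), (0.82, [0.382, 0.277, 0.054]), (0.55, [0.444, -0.398, -0.003])]
logger [(0.84, [0.418, 0.291, -0.002])]
rack [(0.71, [0.583, 0.311,
[... 1734 characters left out ...]
-0.013, 0.076])]
cup [(0.82, [0.434, -0.078, 0.006])]
jar [(0.61, [0.75, -0.278, -0.006])]
spatula [(0.74, [0.453, 0.278, 0.054]), (0.71, [0.43, 0.148, -0.001])]
ball0_center [(0.39, [0.433, -0.092, 0.016])]
wrist [[345.8, 0.0, 278.4], [0.0, 345.8, 206.7], [0.0, 0.0, 1.0]] None None [[-2.74179874e-04  9.58974508e-01  2.83492184e-01  7.26379980e-02]
 [ 9.99999949e-01  3.09873362e-04 -8.10632392e-05 -4.85491434e-04]
 [-1.65584256e-04  2.83492147e-01 -9.58974543e-01 -1.42565429e-01]
 [ 0.00000000e+00  0.00000000e+00  0.00000000e+00  1.00000000e+00]]
balance []
post_base []
dish_in []
port0 []
port1 []
logger []
rack []
probe0 []
probe1 []
ring0 []
mat []
cup []
jar []
spatula []
ball0_center []
```

View pics/scene0.png

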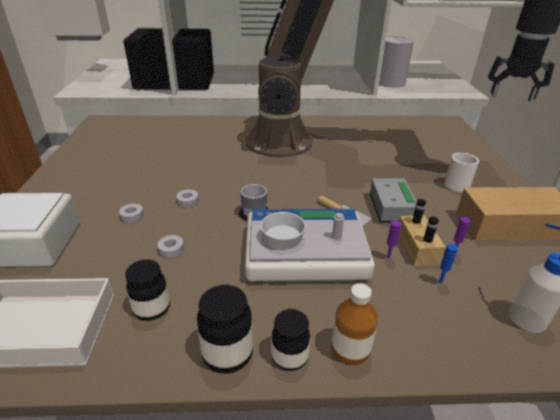

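View pics/top0.png

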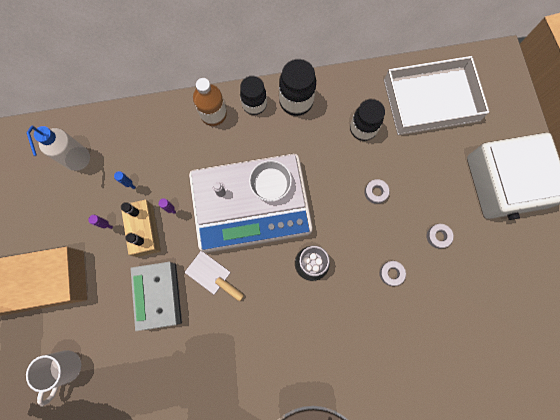

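```bash
python3 - <<'E'
from h import *
print(pinch_z)
im=cv2.imread('pics/scene0.png'); c=im[150:330,370:555]
cv2.imwrite('pics/crop_probes.png',cv2.resize(c,None,fx=3.2,fy=3.2,interpolation=cv2.INTER_CUBIC))
E
```

```text
-0.0187
```

View pics/crop_probes.png

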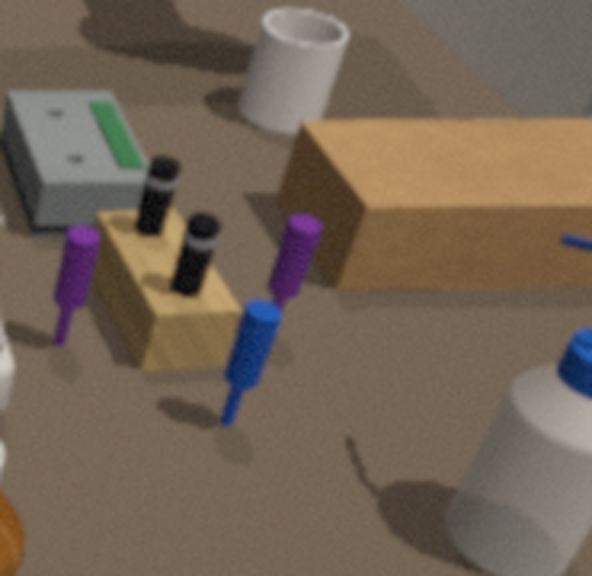

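Three rings show at scene pixels (131,213), (187,199) and (171,246). There are five probe-like things: black at (419,210) and (431,229) in the rack, purple at (394,238) and (461,230), and blue at (449,260). The crop confirms that the two black ones standing in the wooden block are the ones meant. Next I square the tool with the world axes and look from above the rack and logger.

Emit:
send_rows --deltas '[{"translation":[0,0,0],"dr":[0,0,-10.5]},{"translation":[0,0,0],"dr":[0,0,-10.5]},{"translation":[0.032,0.0425,0],"dr":[0,0,0]},{"translation":[0.032,0.0425,0],"dr":[0,0,0]},{"translation":[0.032,0.0425,0],"dr":[0,0,0]},{"translation":[0.032,0.0425,0],"dr":[0,0,0]},{"translation":[0.032,0.0425,0],"dr":[0,0,0]},{"translation":[0.032,0.0425,0],"dr":[0,0,0]},{"translation":[0.032,0.0425,0],"dr":[0,0,0]},{"translation":[0.032,0.0425,0],"dr":[0,0,0]},{"translation":[0,0,0],"dr":[0,0,0]},{"translation":[0,0,0],"dr":[0,0,0]}]' --hand 0.3 --force 40

```text
t: 3.9
ee_pos: [0.4981, 0.2898, 0.2314]
tcp_rot: [-3.141, 0.002, -0.0]
wrist_force: [0.0, -0.5, -0.9]
finger_gap: 0.0596
grip_force: 0.0
```

```bash
cat >> h.py <<'E'
def cam(d,s):
    "4x4 camera->world"
    T=np.eye(4)
    if 'T_tool_cam' in d:
        T[:3,:3]=R.from_rotvec(s['tcp_rot']).as_matrix();T[:3,3]=s['ee_pos']; return T@d['T_tool_cam']
    T[:3,:3]=R.from_rotvec(d['orientation']).as_matrix();T[:3,3]=d['xyz'];return T
def proj(d,s,p):
    q=np.linalg.inv(cam(d,s))@np.append(p,1); K=d['intrinsics']
    v=K@np.array([q[0],-q[1],-q[2]]); return v[:2]/v[2]
def ray(d,s,uv):
    T=cam(d,s); v=np.linalg.inv(d['intrinsics'])@np.array([uv[0],uv[1],1.])
    r=T[:3,:3]@np.array([v[0],-v[1],-v[2]]); return T[:3,3],r/np.linalg.norm(r)
def onz(d,s,uv,z):
    o,r=ray(d,s,uv); return o+r*(z-o[2])/r[2]
def tri(obs):
    "obs: list of (d,s,uv); least squares point"
    A=np.zeros((3,3));b=np.zeros(3)
    for d,s,uv in obs:
        o,r=ray(d,s,uv);P=np.eye(3)-np.outer(r,r);A+=P;b+=P@o
    return np.linalg.solve(A,b)
def rep(c,t,n=5,f=tip_of):
    for r in f(c,t)[:n]: print(c,t,round(float(r['score']),2),np.round(r['centre'],4))
def st():
    s=read_state(); print('t',round(s['t'],2),'p',np.round(s['ee_pos'],4),'rv',np.round(s['tcp_rot'],3),'F',np.round(s['wrist_force'],1),'gap',round(s['finger_gap'],4),'grip',round(s['grip_force'],1)); return s
E
python3 - <<'E'
from h import *
st(); d,s=look('wrist','w1.png')
for t in ['port0','probe0','probe0_tip','rack','logger','post_base']: rep('wrist',t)
E
```

```text
t 3.9 p [0.4981 0.2898 0.2314] rv [-3.141e+00  2.000e-03 -0.000e+00] F [ 0.  -0.5 -0.9] gap 0.0596 grip 0.0
wrist port0 0.97 [0.3812 0.2776 0.0561]
wrist port0 0.8 [0.4561 0.2794 0.0537]
wrist probe0 0.98 [0.6173 0.3133 0.056 ]
wrist probe0 0.96 [0.5508 0.3071 0.0501]
wrist probe0 0.94 [0.6079 0.3901 0.0418]
wrist probe0 0.59 [0.619  0.2333 0.038 ]
wrist rack 0.67 [0.5859 0.3094 0.0008]
wrist logger 0.92 [0.4205 0.2845 0.0029]
```

View pics/w1.png

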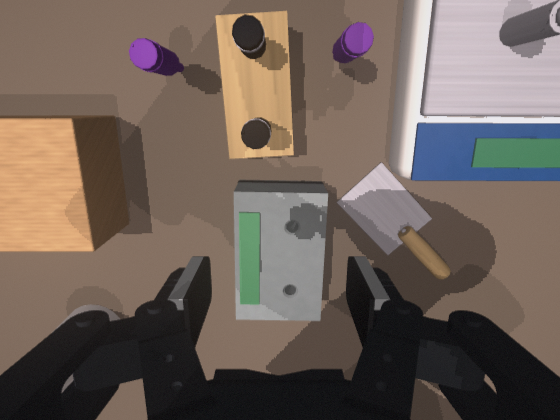

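The wrist view shows the logger ports at (292,226) and (290,290), and the rack with the black probes at (249,35) and (256,133). Purple look-alikes are at (150,55) and (355,42). I now refine these positions from pixels in two views.

```bash
cat >> h.py <<'E'
def dark(im,seed,w,frac=.6):
    "centroid of the dark blob near seed (window half width w)"
    g=cv2.cvtColor(im,cv2.COLOR_BGR2GRAY).astype(float);x,y=map(int,np.round(seed))
    p=g[y-w:y+w+1,x-w:x+w+1];m=(p<frac*np.median(p)).astype(np.uint8)
    n,l,stt,c=cv2.connectedComponentsWithStats(m)
    k=1+np.argmax(stt[1:,4]);return c[k]+[x-w,y-w],stt[k]
E
python3 - <<'E'
from h import *
w,s=look('wrist'); t,_=look('top'); sc,_=look('scene')
for P in [(.382,.2768,.055),(.4535,.2787,.055)]:
    obs=[]
    for n,d,ww in (('w',w,12),('t',t,6),('s',sc,6)):
        uv,stt=dark(d['pixels'],proj(d,s,P),ww,.7); obs.append((d,s,uv)); print(n,proj(d,s,P).round(1),uv.round(1),stt,onz(d,s,uv,.055).round(4))
    print('tri wt',tri(obs[:2]).round(4),'all',tri(obs).round(4))
for c in ('wrist','top','scene'):
    for r in masks_of(c,'probe0')[:6]:
        m=r['region'];ys,xs=np.nonzero(m); px={'wrist':w,'top':t,'scene':sc}[c]['pixels']
        print(c,round(float(r['score']),2),xs.mean().round(1),ys.mean().round(1),m.sum(),px[m].mean(0).round())
    rep(c,'probe0_tip')
    rep(c,'probe0',f=boxes_of)
E
```

```text
w [291.9 293.6] [289.8 289.2] [ 4  3 13 10 97] [0.3871 0.279  0.055 ]
t [159.5 312.2] [159.2 310.4] [ 3  2  7  6 32] [0.386  0.2771 0.055 ]Traceback (most recent call last):
  File "<stdin>", line 6, in <module>
  File "h.py", line 37, in dark
    k=1+np.argmax(stt[1:,4]);return c[k]+[x-w,y-w],stt[k]
        ~~~~~~~~~^^^^^^^^^^^
    return _wrapfunc(a, 'argmax', axis=axis, out=out, **kwds)
    return bound(*args, **kwds)
ValueError: attempt to get argmax of an empty sequence
```

```bash
python3 - <<'E'
from h import *
w,s=look('wrist'); t,_=look('top'); sc,_=look('scene')
for P in [(.386,.278,.055),(.4535,.2787,.055)]:
    obs=[]
    for n,d,ww in (('w',w,12),('t',t,6)):
        uv,stt=dark(d['pixels'],proj(d,s,P),ww,.75); obs.append((d,s,uv)); print(n,uv.round(1),stt,onz(d,s,uv,.055).round(4))
    print('tri wt',tri(obs).round(4))
for c in ('wrist','top','scene'):
    for r in masks_of(c,'probe0')[:6]:
        m=r['region'];ys,xs=np.nonzero(m); px={'wrist':w,'top':t,'scene':sc}[c]['pixels']
        print(c,round(float(r['score']),2),xs.mean().round(1),ys.mean().round(1),m.sum(),px[m].mean(0).round())
    rep(c,'probe0_tip')
    rep(c,'probe0',f=boxes_of)
ims=[cv2.resize(w['pixels'][i:i+80,j:j+80],(390,390),interpolation=cv2.INTER_CUBIC) for i,j in ((215,255),(95,215))]
cv2.imwrite('pics/w1c.png',np.hstack(ims))
E
```

```text
w [289.8 289.3] [  5   6  13  11 101] [0.3872 0.2787 0.055 ]
t [159.2 310.4] [ 3  4  7  6 32] [0.386  0.2771 0.055 ]
tri wt [0.3859 0.2783 0.0524]
w [295.4 226.3] [  8   0  17  22 267] [0.4564 0.2739 0.055 ]
t [158.  278.2] [ 5  0  8 10 66] [0.457 0.272 0.055]
tri wt [0.4566 0.2731 0.0539]
wrist 0.87 249.9 35.3 1154 [46. 49. 56.]
wrist 0.85 154.7 56.4 1379 [118.  53.  99.]
wrist 0.7 353.7 41.8 1170 [125.  60. 106.]
wrist 0.19 478.1 90.9 29352 [166. 156. 153.]
wrist probe0_tip 0.22 [0.6177 0.3136 0.0546]
wrist probe0 0.96 [0.6166 0.235  0.1019]
wrist probe0 0.81 [0.5512 0.309  0.1099]
wrist probe0 0.74 [0.6153 0.311  0.1145]
wrist probe0 0.66 [0.6082 0.3849 0.1   ]
top 0.75 123.1 179.1 188 [139.  75.  47.]
top 0.73 166.5 205.4 145 [124.  55. 102.]
top 0.48 101.9 220.6 115 [96. 53. 87.]
top probe0_tip 0.62 [5.816e-01 3.099e-01 5.000e-04]
top probe0 0.72 [0.6147 0.2292 0.0896]
top probe0 0.59 [0.6015 0.3794 0.0744]
top probe0 0.56 [0.6948 0.3229 0.0846]
top probe0 0.54 [0.618  0.3067 0.1027]
scene 0.73 461.9 229.3 264 [99. 40. 83.]
scene 0.67 418.7 211.2 203 [38. 40. 43.]
scene 0.65 447.7 259.6 316 [119.  61.  31.]
scene 0.56 392.9 236.1 299 [99. 43. 84.]
scene 0.53 430.6 228.7 268 [39. 43. 47.]
scene probe0_tip 0.61 [0.5509 0.3091 0.012 ]
scene probe0_tip 0.4 [ 0.4321  0.153  -0.0024]
scene probe0 0.87 [0.6082 0.3777 0.0753]
scene probe0 0.66 [0.7047 0.3161 0.0737]
scene probe0 0.62 [0.6284 0.2277 0.0685]
scene probe0 0.56 [0.5586 0.3026 0.0878]
scene probe0 0.51 [0.6233 0.307  0.0909]
```

View pics/w1c.png

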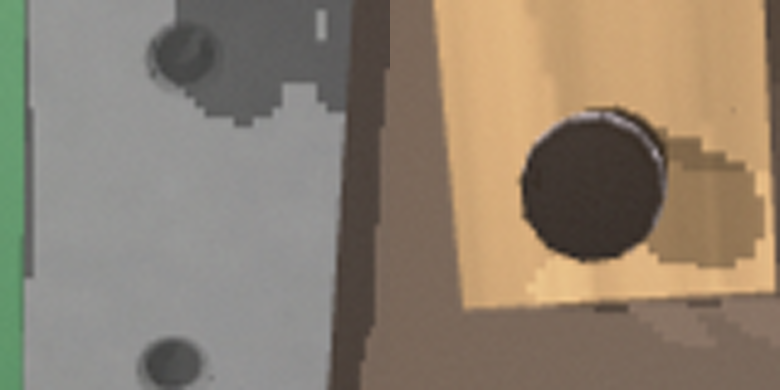

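The crops put the port centres at wrist pixels (292.9,225.7) and (290.5,289.9), and the near probe's cap centre at (256.4,133.2).

```bash
python3 - <<'E'
from h import *
w,s=look('wrist'); t,_=look('top')
for uv,z in (((292.9,225.7),.055),((290.5,289.9),.055),((256.4,133.2),.112),((248.5,28),.112)):
    print(uv,onz(w,s,uv,z).round(4))
# cap circle fit
g=cv2.cvtColor(w['pixels'],cv2.COLOR_BGR2GRAY)
for seed in ((256,133),(249,32)):
    x,y=seed;p=(g[y-26 if y>26 else 0:y+26,x-26:x+26]<70).astype(np.uint8)
    c=max(cv2.findContours(p,0,2)[0],key=cv2.contourArea);print(cv2.minEnclosingCircle(c),max(y-26,0),x-26)
E
```

```text
(292.9, 225.7) [0.4571 0.276  0.055 ]
(290.5, 289.9) [0.3867 0.2777 0.055 ]
(256.4, 133.2) [0.5503 0.3065 0.112 ]
(248.5, 28) [0.621  0.3106 0.112 ]
((25.43213653564453, 26.787425994873047), 14.419273376464844) 107 230
((25.091398239135742, 25.97849464416504), 17.464601516723633) 6 223
```

Emit:
send_rows --deltas '[{"translation":[0.026,-0.0084,0],"dr":[0,0,0]},{"translation":[0.0262,-0.0084,0],"dr":[0,0,0]},{"translation":[0,0,0],"dr":[0,0,0]},{"translation":[0,0,0.04],"dr":[0,0,0]},{"translation":[0,0,0.04],"dr":[0,0,0]},{"translation":[0,0,0.04],"dr":[0,0,0]},{"translation":[0,0,0.04],"dr":[0,0,0]},{"translation":[0,0,0],"dr":[0,0,0]},{"translation":[0,0,0],"dr":[0,0,0]}]'

```text
t: 6.22
ee_pos: [0.5508, 0.3073, 0.0729]
tcp_rot: [-3.141, -0.0, -0.002]
wrist_force: [0.1, 0.0, 0.3]
finger_gap: 0.0596
grip_force: 0.0
```

Emit:
send_rows --deltas '[{"translation":[0,0,0]},{"translation":[0,0,0]},{"translation":[0,0,0]},{"translation":[0,0,0]},{"translation":[0,0,0]},{"translation":[0,0,0]}]' --hand 1 --force 40

```text
invalid input
```

Emit:
send_rows --deltas '[{"translation":[0,0,0],"dr":[0,0,0]},{"translation":[0,0,0],"dr":[0,0,0]},{"translation":[0,0,0],"dr":[0,0,0]},{"translation":[0,0,0],"dr":[0,0,0]},{"translation":[0,0,0],"dr":[0,0,0]},{"translation":[0,0,0],"dr":[0,0,0]}]' --hand 1 --force 40

```text
t: 6.98
ee_pos: [0.5508, 0.3073, 0.0728]
tcp_rot: [-3.14, -0.0, -0.003]
wrist_force: [-2.5, -0.3, 6.7]
finger_gap: 0.021
grip_force: 38.8
```

Emit:
send_rows --deltas '[{"translation":[0,0,-0.02],"dr":[0,0,0]},{"translation":[0,0,-0.03],"dr":[0,0,0]},{"translation":[0,0,-0.03],"dr":[0,0,0]},{"translation":[0,0,-0.02],"dr":[0,0,0]},{"translation":[-0.041,0.0074,0],"dr":[0,0,0]},{"translation":[-0.041,0.0074,0],"dr":[0,0,0]},{"translation":[-0.041,0.0074,0],"dr":[0,0,0]},{"translation":[-0.041,0.0074,0],"dr":[0,0,0]},{"translation":[0,0,0],"dr":[0,0,0]},{"translation":[0,0,0.025],"dr":[0,0,0]},{"translation":[0,0,0.025],"dr":[0,0,0]},{"translation":[0,0,0],"dr":[0,0,0]}]'

```text
t: 8.48
ee_pos: [0.3859, 0.2764, 0.1201]
tcp_rot: [3.139, -0.001, -0.003]
wrist_force: [-0.2, 0.3, -0.3]
finger_gap: 0.0209
grip_force: 39.3
```

```bash
python3 - <<'E'
from h import *
s=st(); d,s=look('wrist'); t,_=look('top'); sc,_=look('scene')
for c in('top','scene','wrist'): rep(c,'probe0_tip',4);rep(c,'probe0',6); rep(c,'port0',3)
P=(.3867,.2777,.09); ims=[]
for dd,a in((d,70),(sc,40)):
    u,v=map(int,proj(dd,s,P)); v=min(v,419-a); ims.append(cv2.resize(dd['pixels'][v-a:v+a,u-a:u+a],(390,390),interpolation=cv2.INTER_CUBIC)); print(u,v,proj(dd,s,(.3867,.2777,.055)))
cv2.imwrite('pics/ins1.png',np.hstack(ims))
E
```

```text
t 8.47 p [0.3859 0.2764 0.1201] rv [ 3.139e+00 -1.000e-03 -3.000e-03] F [-0.2  0.3 -0.3] gap 0.0209 grip 39.3
top probe0_tip 0.68 [ 0.4344 -0.0786  0.0042]
top probe0_tip 0.37 [ 0.435  -0.096   0.0157]
top probe0 0.69 [0.6037 0.3888 0.0408]
top probe0 0.65 [0.617  0.3113 0.0522]
top probe0 0.49 [0.581  0.3084 0.0037]
top probe0 0.48 [0.6967 0.3297 0.0374]
top probe0 0.47 [0.6178 0.2308 0.0386]
top probe0 0.23 [ 0.4345 -0.0797 -0.001 ]
top port0 0.89 [0.4542 0.2763 0.0551]
top port0 0.85 [0.3828 0.2781 0.0538]
scene probe0_tip 0.75 [0.3881 0.2763 0.0604]
scene probe0 0.81 [0.6177 0.2355 0.0379]
scene probe0 0.76 [0.6023 0.3817 0.0411]
scene probe0 0.74 [0.3854 0.2732 0.1004]
scene probe0 0.63 [0.6123 0.31   0.0513]
scene probe0 0.63 [0.6994 0.3212 0.0412]
scene port0 0.62 [0.4566 0.2771 0.0537]
scene port0 0.58 [0.3837 0.2793 0.0544]
wrist probe0_tip 0.55 [0.384  0.2767 0.0578]
wrist probe0 0.63 [0.3851 0.2775 0.0972]
wrist probe0 0.61 [0.4195 0.287  0.0009]
wrist port0 0.8 [0.3841 0.2751 0.0575]
wrist port0 0.68 [0.4561 0.2772 0.0545]
276 243 [276.34531648 222.52538682]
388 173 [386.35440452 185.26216219]
```

View pics/ins1.png

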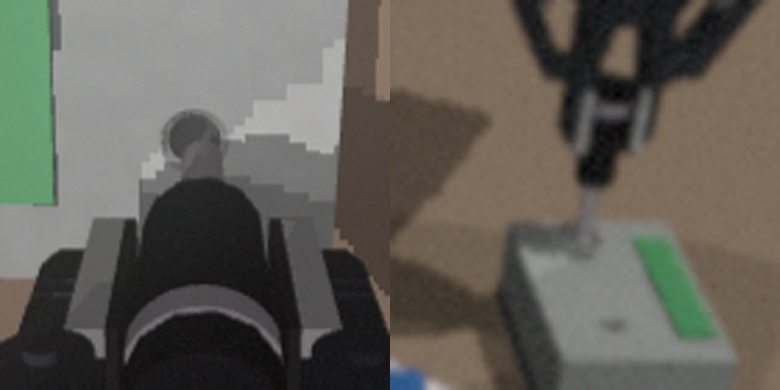

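The left half shows the pin about 4 px (2 mm) to the right of the port mouth, and the right half shows it just above the far port. I correct y by about 1.7 mm and push down.

Emit:
send_rows --deltas '[{"translation":[0.0008,-0.0017,0],"dr":[0,0,0]},{"translation":[0,0,0.005],"dr":[0,0,0]},{"translation":[0,0,0.006],"dr":[0,0,0]},{"translation":[0,0,0.006],"dr":[0,0,0]},{"translation":[0,0,0.006],"dr":[0,0,0]},{"translation":[0,0,0],"dr":[0,0,0]}]'

```text
t: 9.82
ee_pos: [0.3868, 0.2786, 0.0977]
tcp_rot: [3.141, -0.0, -0.001]
wrist_force: [0.8, -0.2, -0.2]
finger_gap: 0.0208
grip_force: 39.3
```

Emit:
send_rows --deltas '[{"translation":[0,0,0.006],"dr":[0,0,0]},{"translation":[0,0,0.006],"dr":[0,0,0]},{"translation":[0,0,0.006],"dr":[0,0,0]},{"translation":[0,0,0.004],"dr":[0,0,0]},{"translation":[0,0,0.002],"dr":[0,0,0]},{"translation":[0,0,0],"dr":[0,0,0]}]'

```text
t: 10.58
ee_pos: [0.3871, 0.2789, 0.0757]
tcp_rot: [3.141, 0.001, 0.001]
wrist_force: [-5.9, -3.9, 19.0]
finger_gap: 0.021
grip_force: 41.6
```

Emit:
send_rows --deltas '[{"translation":[0,0,0],"dr":[0,0,0]},{"translation":[0,0,0],"dr":[0,0,0]},{"translation":[0,0,0],"dr":[0,0,0]},{"translation":[0,0,-0.02],"dr":[0,0,0]},{"translation":[0,0,-0.03],"dr":[0,0,0]},{"translation":[0,0,-0.03],"dr":[0,0,0]},{"translation":[0,0,-0.04],"dr":[0,0,0]}]' --hand 0.3

```text
t: 11.45
ee_pos: [0.3866, 0.2784, 0.1946]
tcp_rot: [3.14, -0.001, -0.002]
wrist_force: [0.2, 0.6, -0.2]
finger_gap: 0.0597
grip_force: 0.0
```

Emit:
send_rows --deltas '[{"translation":[0.046,-0.0064,0],"dr":[0,0,0]},{"translation":[0.046,-0.0064,0],"dr":[0,0,0]},{"translation":[0.046,-0.0064,0],"dr":[0,0,0]},{"translation":[0.046,-0.0064,0],"dr":[0,0,0]},{"translation":[0.046,-0.0064,0],"dr":[0,0,0]},{"translation":[0,0,0],"dr":[0,0,0]},{"translation":[0,0,0],"dr":[0,0,0]}]'

```text
t: 12.32
ee_pos: [0.6167, 0.3105, 0.1932]
tcp_rot: [3.141, -0.001, -0.002]
wrist_force: [-0.4, -0.5, 0.2]
finger_gap: 0.0599
grip_force: 0.0
```

```bash
python3 - <<'E'
from h import *
s=st(); d,s=look('wrist','w2.png')
for c in('wrist',): rep(c,'probe0',6,boxes_of);rep(c,'probe0',6)
look('top');look('scene')
for c in('top','scene'): rep(c,'probe0',6)
g=cv2.cvtColor(d['pixels'],cv2.COLOR_BGR2GRAY)
P=(.619,.311,.112);x,y=map(int,proj(d,s,P));print(x,y)
cv2.imwrite('pics/w2c.png',cv2.resize(d['pixels'][max(0,y-60):y+60,x-60:x+60],(480,480),interpolation=cv2.INTER_CUBIC))
E
```

```text
t 12.32 p [0.6167 0.3105 0.1932] rv [ 3.141e+00 -1.000e-03 -2.000e-03] F [-0.4 -0.5  0.2] gap 0.0599 grip 0.0
wrist probe0 0.93 [0.6233 0.2341 0.0986]
wrist probe0 0.72 [0.6966 0.3187 0.0985]
wrist probe0 0.65 [0.6207 0.3134 0.1159]
wrist probe0 0.64 [0.612  0.3869 0.0964]
wrist probe0 0.3 [0.5849 0.3053 0.0524]
wrist probe0 0.71 [0.6078 0.3896 0.0419]
wrist probe0 0.68 [0.6155 0.3126 0.0536]
wrist probe0 0.59 [0.6986 0.3225 0.0358]
wrist probe0 0.55 [0.6217 0.229  0.0399]
top probe0 0.77 [0.6015 0.3873 0.0397]
top probe0 0.64 [0.6183 0.2318 0.0369]
top probe0 0.58 [0.616  0.3093 0.0536]
top probe0 0.54 [0.6985 0.3295 0.0384]
scene probe0 0.71 [0.6977 0.3227 0.0431]
scene probe0 0.65 [0.6036 0.3858 0.0444]
scene probe0 0.63 [0.3865 0.2763 0.0536]
scene probe0 0.52 [0.6164 0.2344 0.0385]
scene probe0 0.39 [ 0.6219 -0.0098  0.0736]
scene probe0 0.25 [0.6163 0.3088 0.0139]
277 212
```

View pics/w2c.png

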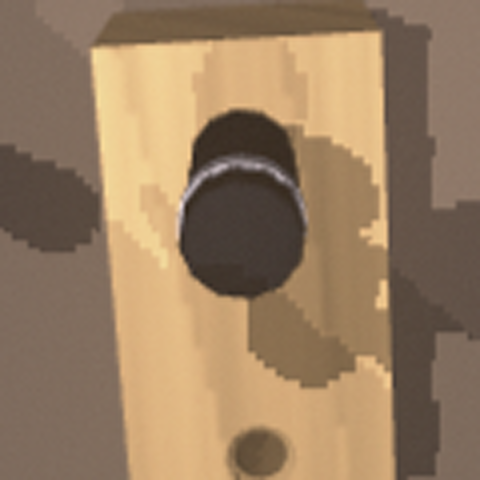

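The cap of the remaining black probe is at wrist pixel (277.7,210), which gives (0.620, 0.3105). I grasp it.

Emit:
send_rows --deltas '[{"translation":[0.0033,0,0],"dr":[0,0,0]},{"translation":[0,0,0.03],"dr":[0,0,0]},{"translation":[0,0,0.04],"dr":[0,0,0]},{"translation":[0,0,0.03],"dr":[0,0,0]},{"translation":[0,0,0.0205],"dr":[0,0,0]},{"translation":[0,0,0],"dr":[0,0,0]},{"translation":[0,0,0],"dr":[0,0,0]}]'

```text
t: 13.55
ee_pos: [0.621, 0.3112, 0.0749]
tcp_rot: [-3.141, -0.0, -0.002]
wrist_force: [-0.1, 0.2, 0.7]
finger_gap: 0.0598
grip_force: 0.0
```

Emit:
send_rows --deltas '[{"translation":[0,0,0],"dr":[0,0,0]},{"translation":[0,0,0],"dr":[0,0,0]},{"translation":[0,0,0],"dr":[0,0,0]},{"translation":[0,0,0],"dr":[0,0,0]},{"translation":[0,0,0],"dr":[0,0,0]},{"translation":[0,0,0],"dr":[0,0,0]}]' --hand 1 --force 40

```text
t: 14.3
ee_pos: [0.6207, 0.3112, 0.0749]
tcp_rot: [-3.141, -0.0, -0.002]
wrist_force: [-1.8, -0.7, 6.0]
finger_gap: 0.0209
grip_force: 39.0
```

Emit:
send_rows --deltas '[{"translation":[0,0,-0.02],"dr":[0,0,0]},{"translation":[0,0,-0.03],"dr":[0,0,0]},{"translation":[0,0,-0.03],"dr":[0,0,0]},{"translation":[0,0,-0.02],"dr":[0,0,0]},{"translation":[-0.041,0.0086,0],"dr":[0,0,0]},{"translation":[-0.041,0.0086,0],"dr":[0,0,0]},{"translation":[-0.041,0.0086,0],"dr":[0,0,0]},{"translation":[-0.0407,0.0086,0],"dr":[0,0,0]},{"translation":[0,0,0],"dr":[0,0,0]},{"translation":[0,0,0.025],"dr":[0,0,0]},{"translation":[0,0,0.025],"dr":[0,0,0]},{"translation":[0,0,0],"dr":[0,0,0]}]'

```text
t: 15.8
ee_pos: [0.4561, 0.2756, 0.1221]
tcp_rot: [3.139, -0.001, -0.004]
wrist_force: [0.5, -0.4, 0.2]
finger_gap: 0.0212
grip_force: 39.3
```

```bash
python3 - <<'E'
from h import *
s=st(); d,s=look('wrist'); sc,_=look('scene')
for c in('scene','wrist'): rep(c,'probe0_tip',4); rep(c,'port0',3)
P=(.457,.277,.09); ims=[]
for dd,a in((d,70),(sc,40)):
    u,v=map(int,proj(dd,s,P)); v=min(v,419-a); ims.append(cv2.resize(dd['pixels'][v-a:v+a,u-a:u+a],(390,390),interpolation=cv2.INTER_CUBIC)); print(u,v,proj(dd,s,(.457,.277,.055)))
cv2.imwrite('pics/ins2.png',np.hstack(ims))
E
```

```text
t 15.8 p [0.4561 0.2756 0.1221] rv [ 3.139e+00 -1.000e-03 -4.000e-03] F [ 0.5 -0.4  0.2] gap 0.0212 grip 39.3
scene probe0_tip 0.6 [0.3874 0.2802 0.0164]
scene port0 0.97 [0.3835 0.2797 0.0568]
scene port0 0.82 [0.4548 0.2778 0.0547]
wrist port0 0.83 [0.4563 0.2766 0.0542]
wrist port0 0.52 [0.451  0.277  0.0582]
276 242 [276.32886803 221.24846707]
395 188 [392.99232704 199.65396877]
```

View pics/ins2.png

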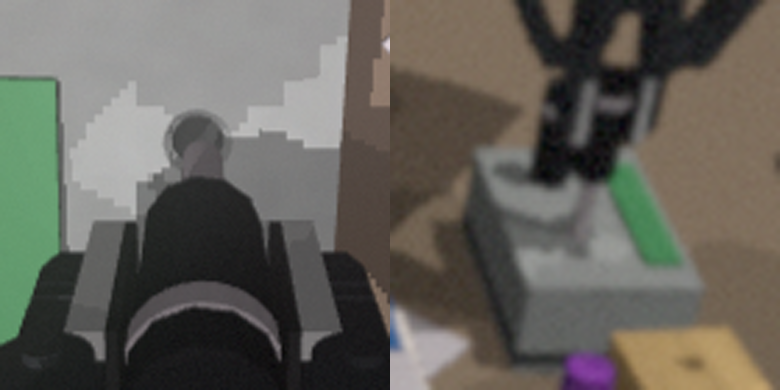

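The left half shows the pin about 1 mm right of the port mouth. I correct and push it in.

Emit:
send_rows --deltas '[{"translation":[0.0008,-0.0012,0],"dr":[0,0,0]},{"translation":[0,0,0.005],"dr":[0,0,0]},{"translation":[0,0,0.006],"dr":[0,0,0]},{"translation":[0,0,0.006],"dr":[0,0,0]},{"translation":[0,0,0.006],"dr":[0,0,0]},{"translation":[0,0,0],"dr":[0,0,0]}]'

```text
t: 16.85
ee_pos: [0.4571, 0.2774, 0.1001]
tcp_rot: [3.141, -0.001, -0.001]
wrist_force: [1.0, 0.4, -0.5]
finger_gap: 0.0208
grip_force: 39.3
```

Emit:
send_rows --deltas '[{"translation":[0,0,0.006],"dr":[0,0,0]},{"translation":[0,0,0.006],"dr":[0,0,0]},{"translation":[0,0,0.006],"dr":[0,0,0]},{"translation":[0,0,0.004],"dr":[0,0,0]},{"translation":[0,0,0],"dr":[0,0,0]}]'

```text
t: 17.48
ee_pos: [0.4572, 0.2775, 0.0784]
tcp_rot: [3.141, -0.001, -0.001]
wrist_force: [0.2, 0.2, -1.2]
finger_gap: 0.0213
grip_force: 39.4
```

Emit:
send_rows --deltas '[{"translation":[0,0,0.002],"dr":[0,0,0]},{"translation":[0,0,0.0015],"dr":[0,0,0]},{"translation":[0,0,0],"dr":[0,0,0]}]'

```text
t: 17.85
ee_pos: [0.4578, 0.278, 0.0777]
tcp_rot: [-3.141, -0.001, -0.002]
wrist_force: [-6.6, -4.0, 21.4]
finger_gap: 0.0212
grip_force: 41.7
```

Emit:
send_rows --deltas '[{"translation":[0,0,-0.002],"dr":[0,0,0]},{"translation":[0,0,0],"dr":[0,0,0]},{"translation":[0,0,0],"dr":[0,0,0]},{"translation":[0,0,-0.03],"dr":[0,0,0]},{"translation":[0,0,-0.04],"dr":[0,0,0]},{"translation":[0,0,-0.04],"dr":[0,0,0]},{"translation":[0,0,-0.04],"dr":[0,0,0]}]' --hand 0.2

```text
t: 18.73
ee_pos: [0.4572, 0.2775, 0.2283]
tcp_rot: [3.141, -0.0, -0.0]
wrist_force: [0.2, 0.4, -0.4]
finger_gap: 0.0685
grip_force: 0.0
```

Emit:
send_rows --deltas '[{"translation":[0.029,0.035,0],"dr":[0,0,0]},{"translation":[0.029,0.035,0],"dr":[0,0,0]},{"translation":[0.029,0.035,0],"dr":[0,0,0]},{"translation":[0.029,0.035,0],"dr":[0,0,0]},{"translation":[0.029,0.035,0],"dr":[0,0,0]},{"translation":[0,0,0],"dr":[0,0,0]},{"translation":[0,0,0],"dr":[0,0,0]}]'

```text
t: 19.6
ee_pos: [0.6021, 0.1025, 0.2267]
tcp_rot: [3.141, -0.002, -0.002]
wrist_force: [0.9, 0.3, 1.0]
finger_gap: 0.0685
grip_force: 0.0
```

```bash
python3 - <<'E'
from h import *
s=st(); d,s=look('wrist','w3.png');
for t in('post_base','dish_in'):
    rep('wrist',t,3)
rep('wrist','ring0');rep('scene','probe0')
d2,_=look('scene');rep('scene','probe0',7);rep('scene','post_base',2);rep('scene','dish_in',2)
for z in(.07,.13):print(proj(d,s,(.626,.1025,z)))
c=d['pixels']; cv2.imwrite('pics/w3b.png',c)
E
```

```text
t 19.6 p [0.6021 0.1025 0.2267] rv [ 3.141e+00 -2.000e-03 -2.000e-03] F [0.9 0.3 1. ] gap 0.0685 grip 0.0
wrist post_base 0.84 [0.6246 0.1068 0.0741]
wrist dish_in 0.87 [ 0.6241 -0.0162  0.0762]
scene probe0 0.85 [0.6196 0.2346 0.0417]
scene probe0 0.65 [0.6027 0.3854 0.0437]
scene probe0 0.63 [0.3857 0.2752 0.0567]
scene probe0 0.61 [0.6987 0.3211 0.044 ]
scene probe0 0.54 [0.4526 0.2758 0.0983]
scene probe0 0.64 [0.6031 0.3841 0.0421]
scene probe0 0.62 [0.4497 0.2775 0.0543]
scene probe0 0.61 [0.6972 0.3213 0.0452]
scene probe0 0.61 [0.618  0.2331 0.0433]
scene probe0 0.59 [0.3862 0.2754 0.0551]
scene probe0 0.23 [ 0.4346 -0.0793  0.0064]
scene post_base 0.66 [0.6319 0.1043 0.0688]
scene post_base 0.54 [ 0.4352 -0.0774  0.0063]
scene dish_in 0.75 [ 0.6218 -0.0119  0.0716]
[278.56438715 162.87540525]
[278.62952617 176.77567684]
```

View pics/w3.png

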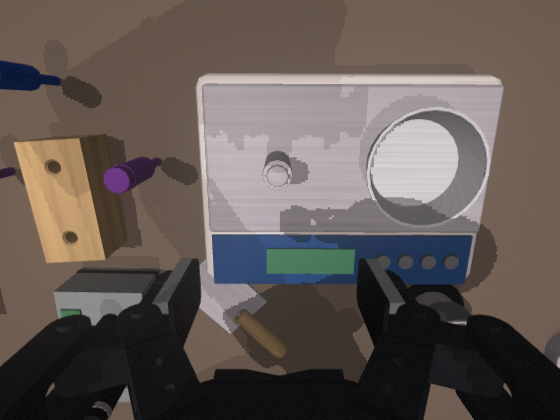

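The post's top is at about (277,176), and the dish centre at about (413,162). Both probes read as seated at z ≈ 0.055. Now on to the rings.

Emit:
send_rows --deltas '[{"translation":[-0.019,0.0478,0],"dr":[0,0,0]},{"translation":[-0.019,0.0478,0],"dr":[0,0,0]},{"translation":[-0.019,0.0478,0],"dr":[0,0,0]},{"translation":[-0.019,0.0478,0],"dr":[0,0,0]},{"translation":[-0.019,0.0478,0],"dr":[0,0,0]},{"translation":[-0.019,0.0478,0],"dr":[0,0,0]},{"translation":[-0.019,0.0478,0],"dr":[0,0,0]},{"translation":[-0.019,0.0478,0],"dr":[0,0,0]},{"translation":[0,0,0],"dr":[0,0,0]},{"translation":[0,0,0],"dr":[0,0,0]}]' --hand 0

```text
t: 21.3
ee_pos: [0.4502, -0.2797, 0.2274]
tcp_rot: [-3.142, 0.002, -0.0]
wrist_force: [-0.2, 0.9, 0.5]
finger_gap: 0.0852
grip_force: 0.0
```

```bash
cat >> h.py <<'E'
def rings(s,d,c,zt=.022):
    "ring centres from masks: centre of min enclosing circle of the region's hull, top face"
    for r in masks_of(c,'ring0')[:5]:
        m=r['region'].astype(np.uint8);C=max(cv2.findContours(m,0,2)[0],key=cv2.contourArea)
        if len(C)<6: continue
        (u,v),ax,an=cv2.fitEllipse(cv2.convexHull(C)); print(c,round(float(r['score']),2),'px',round(u,1),round(v,1),'ax',np.round(ax,1),'z=%.3f'%zt,onz(d,s,(u,v),zt).round(4),'zmid',onz(d,s,(u,v),zt-.011).round(4))
E
python3 - <<'E'
from h import *
s=st(); d,s=look('wrist','w4.png'); rep('wrist','ring0'); rings(s,d,'wrist')
t,_=look('top'); rep('top','ring0'); rings(s,t,'top')
E
```

```text
t 21.3 p [ 0.4502 -0.2797  0.2274] rv [-3.142e+00  2.000e-03 -0.000e+00] F [-0.2  0.9  0.5] gap 0.0852 grip 0.0
wrist ring0 0.84 [ 0.3794 -0.2611 -0.0005]
wrist ring0 0.63 [ 0.5805 -0.2673  0.0015]
wrist ring0 0.58 [ 0.4457 -0.3926  0.0012]
wrist 0.73 px 268.3 40.1 ax [62.  69.3] z=0.022 [ 0.5797 -0.2704  0.022 ] zmid [ 0.5815 -0.2701  0.011 ]
wrist 0.65 px 388.4 181.1 ax [55.6 59.2] z=0.022 [ 0.4473 -0.3924  0.022 ] zmid [ 0.445 -0.396  0.011]
wrist 0.63 px 262.9 240.5 ax [52.5 55.3] z=0.022 [ 0.3821 -0.2627  0.022 ] zmid [ 0.3776 -0.2621  0.011 ]
top ring0 0.45 [ 0.4434 -0.3968  0.0005]
top 0.57 px 442.2 236.3 ax [18.8 21. ] z=0.022 [ 0.4421 -0.3984  0.022 ] zmid [ 0.4431 -0.4031  0.011 ]
```

View pics/w4.png

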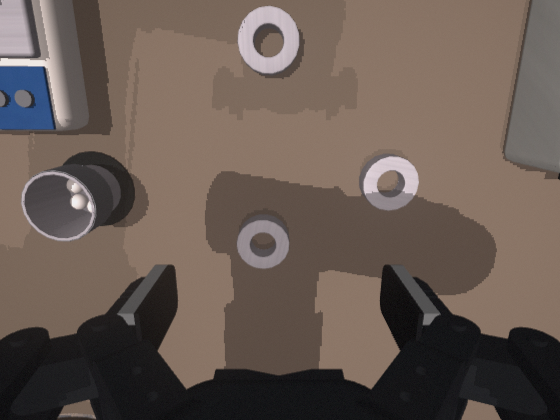

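Three rings show in the wrist view at (268,40), (389,182) and (263,241). I take the first.

Emit:
send_rows --deltas '[{"translation":[0.043,-0.0035,0],"dr":[0,0,0]},{"translation":[0.043,-0.0035,0],"dr":[0,0,0]},{"translation":[0.043,-0.0035,0],"dr":[0,0,0]},{"translation":[0,0,0.04],"dr":[0,0,0]},{"translation":[0,0,0.04],"dr":[0,0,0]},{"translation":[0,0,0.04],"dr":[0,0,0]},{"translation":[0,0,0],"dr":[0,0,0]},{"translation":[0,0,0],"dr":[0,0,0]}]'

```text
t: 22.6
ee_pos: [0.5804, -0.2693, 0.1089]
tcp_rot: [3.141, 0.001, 0.002]
wrist_force: [-0.1, -0.9, 1.1]
finger_gap: 0.0849
grip_force: 0.0
```

```bash
cat >> h.py <<'E'
def ringhole(d,s,P,zt=.022,w=45,show=None):
    "top-face outline: fit projected outer circle by bright-threshold; prints centre candidates"
    from scipy.optimize import minimize
    g=cv2.GaussianBlur(cv2.cvtColor(d['pixels'],cv2.COLOR_BGR2GRAY),(3,3),0).astype(float)
    a=np.linspace(0,2*np.pi,72,endpoint=False)
    def samp(x,y,r):
        p=np.array([proj(d,s,(x+r*np.cos(t),y+r*np.sin(t),zt)) for t in a]).astype(np.float32)
        return cv2.remap(g.astype(np.float32),p[None,:,0],p[None,:,1],1)[0]
    def cost(q):  # bright annulus, dark hole and dark outside
        x,y=q; return -(np.mean(samp(x,y,.0275))+np.mean(samp(x,y,.0155))-np.mean(samp(x,y,.0125))-np.mean(samp(x,y,.0305)))
    best=min(((cost((P[0]+i,P[1]+j)),P[0]+i,P[1]+j) for i in np.arange(-.012,.0121,.003) for j in np.arange(-.012,.0121,.003)))
    r=minimize(cost,best[1:],method='Nelder-Mead',options=dict(initial_simplex=[best[1:],(best[1]+.002,best[2]),(best[1],best[2]+.002)]))
    print('ring',r.x.round(4),'cost',round(r.fun,1)); return r.x
E
python3 - <<'E'
from h import *
s=st(); d,s=look('wrist','w5.png'); rep('wrist','ring0',2); rings(s,d,'wrist'); ringhole(d,s,(.580,-.269))
E
```

```text
t 22.6 p [ 0.5804 -0.2693  0.1089] rv [3.141e+00 1.000e-03 2.000e-03] F [-0.1 -0.9  1.1] gap 0.0849 grip 0.0
wrist ring0 0.89 [ 0.5811 -0.2702  0.0016]
wrist 0.64 px 279.7 210.2 ax [81.7 83.6] z=0.022 [ 0.5829 -0.2701  0.022 ] zmid [ 0.5795 -0.2701  0.011 ]
wrist 0.51 px 394.9 351.9 ax [ 6.4 15.5] z=0.022 [ 0.466  -0.3612  0.022 ] zmid [ 0.4571 -0.3656  0.011 ]
ring [ 0.58 -0.27] cost -151.5
```

Emit:
send_rows --deltas '[{"translation":[0,0.0007,0.03],"dr":[0,0,0]},{"translation":[0,0,0.03],"dr":[0,0,0]},{"translation":[0,0,0.03],"dr":[0,0,0]},{"translation":[0,0,0.015],"dr":[0,0,0]},{"translation":[0,0,0],"dr":[0,0,0]}]'

```text
t: 23.38
ee_pos: [0.5791, -0.27, 0.0022]
tcp_rot: [3.142, -0.0, -0.001]
wrist_force: [-0.7, 0.1, 1.0]
finger_gap: 0.0854
grip_force: 0.0
```

Emit:
send_rows --deltas '[{"translation":[0,0,0],"dr":[0,0,0]},{"translation":[0,0,0],"dr":[0,0,0]},{"translation":[0,0,0],"dr":[0,0,0]},{"translation":[0,0,0],"dr":[0,0,0]},{"translation":[0,0,0],"dr":[0,0,0]}]' --hand 1 --force 60

```text
t: 24.0
ee_pos: [0.5804, -0.2703, 0.0044]
tcp_rot: [3.141, 0.0, 0.004]
wrist_force: [-0.2, 0.5, 5.5]
finger_gap: 0.0553
grip_force: 63.9
```

Emit:
send_rows --deltas '[{"translation":[0,0,-0.02],"dr":[0,0,0]},{"translation":[0,0,-0.04],"dr":[0,0,0]},{"translation":[0,0,-0.05],"dr":[0,0,0]},{"translation":[0,0,-0.05],"dr":[0,0,0]},{"translation":[0,0,-0.03],"dr":[0,0,0]}]'

```text
t: 24.62
ee_pos: [0.5797, -0.27, 0.1958]
tcp_rot: [3.141, -0.0, 0.006]
wrist_force: [0.0, -0.2, -3.4]
finger_gap: 0.0551
grip_force: 65.4
```

Emit:
send_rows --deltas '[{"translation":[0.0066,-0.0534,0],"dr":[0,0,0]},{"translation":[0.0066,-0.0534,0],"dr":[0,0,0]},{"translation":[0.0066,-0.0534,0],"dr":[0,0,0]},{"translation":[0.0066,-0.0534,0],"dr":[0,0,0]},{"translation":[0.0066,-0.0534,0],"dr":[0,0,0]},{"translation":[0.0066,-0.0534,0],"dr":[0,0,0]},{"translation":[0.0066,-0.0534,0],"dr":[0,0,0]},{"translation":[0,0,0.02],"dr":[0,0,0]},{"translation":[0,0,0.02],"dr":[0,0,0]},{"translation":[0,0,0],"dr":[0,0,0]},{"translation":[0,0,0],"dr":[0,0,0]}]'

```text
t: 26.0
ee_pos: [0.6259, 0.1038, 0.1533]
tcp_rot: [-3.141, 0.0, -0.001]
wrist_force: [0.4, -0.6, -2.9]
finger_gap: 0.055
grip_force: 65.4
```

```bash
python3 - <<'E'
from h import *
s=st(); d,s=look('wrist'); sc,_=look('scene'); t,_=look('top')
u,v=map(int,proj(d,s,s['ee_pos'])); print(u,v)
print('post top pred',proj(d,s,(.6265,.1035,.13)), 'scene',proj(sc,s,(.6265,.1035,.13)))
a=64;A=cv2.resize(d['pixels'][v-a:v+a,u-a:u+a],(390,390),interpolation=cv2.INTER_CUBIC)
u2,v2=map(int,proj(sc,s,(.6265,.1035,.13)));b=40;B=cv2.resize(sc['pixels'][v2-b:v2+b,u2-b:u2+b],(390,390),interpolation=cv2.INTER_CUBIC)
cv2.imwrite('pics/p1.png',np.hstack([A,B])); print(u-a,v-a,u2-b,v2-b)
E
```

```text
t 26.0 p [0.6259 0.1038 0.1533] rv [-3.141e+00  0.000e+00 -1.000e-03] F [ 0.4 -0.6 -2.9] gap 0.055 grip 65.4
278 271
post top pred [279.40936865 249.47955447] scene [338.74026731 215.16275057]
214 207 298 175
```

View pics/p1.png

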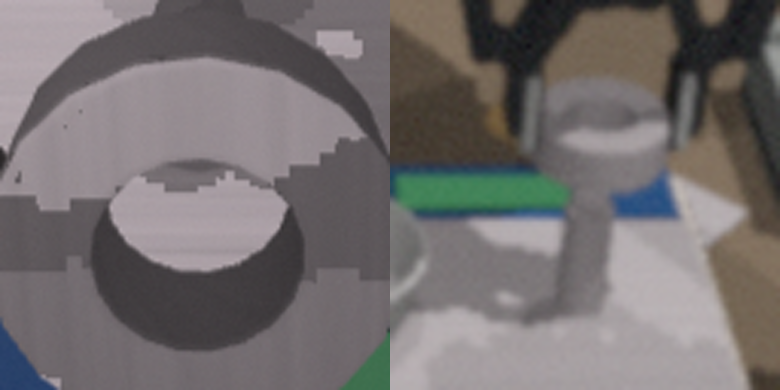

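The left half shows the ring's hole with a grey arc of the post's top at its upper edge. The right half shows the ring just above the post, slightly to the right. I check the post's top centre numerically from the earlier picture.

```bash
python3 - <<'E'
from h import *
im=cv2.imread('pics/w3.png');g=cv2.cvtColor(im,cv2.COLOR_BGR2GRAY)
for v in range(150,196,3): print(v,g[v,256:300:2])
sc,s=look('scene')
print('ring pred',proj(sc,s,s['ee_pos']),proj(sc,s,s['ee_pos']+[0,0,.018]))
rings(s,sc,'scene',.17)
E
```

```text
150 [181 180 180 181 182 178 160 159 159 158 131 134 157 158 157 158 158 156
 178 178 179 179]
153 [181 181 180 181 181 178 157 105  92  91  90  90  85  85  91 157 159 178
 178 177 179 177]
156 [187 186 186 187 186 160  94  94  92  93  89  87  87  84  82  80 109 181
 180 181 181 180]
159 [182 183 184 182 183  99  94  93  92  91  87  84  85  84  84  82  83 125
 122 122 169 177]
162 [182 182 183 182 175  94 100 155 159 161 160 159 164 160 144  79  79 105
 122 123 123 122]
165 [183 185 182 184 134 130 163 162 140 133 111 110 112 145 160 158 113  87
 126 125 124 124]
168 [181 182 182 179 163 189 167 121 158 163 161 160 157 151 110 124 181 143
 123 122 122 122]
171 [182 181 181 177 188 183 154 181 181 161 157 157 155 154 151 134 186 181
 123 122 123 123]
174 [183 182 184 160 190 167 184 187 186 186 188 184 182 181 177 167 120 154
 124 124 123 124]
177 [182 182 181 179 184 143 180 182 184 185 184 184 181 181 178 172 118 134
 122 124 124 123]
180 [179 180 180 178 171 182 173 183 181 183 182 183 180 179 177 160 185 157
 122 122 122 123]
183 [184 182 183 184 178 186 177 157 174 175 177 175 17
[... 197 characters left out ...]
75 174 176 174
 175 174 172 172]
192 [178 178 179 179 178 177 177 178 177 178 177 176 176 177 177 176 175 177
 177 176 175 175]
195 [180 180 178 177 178 179 179 177 178 175 176 176 176 175 174 174 175 174
 174 175 175 174]
ring pred [339.97511229 205.76001399] [340.86556607 198.441282  ]
scene 0.91 px 131.2 212.6 ax [20.3 25.7] z=0.170 [ 0.6674 -0.3053  0.17  ] zmid [ 0.6518 -0.3116  0.159 ]
scene 0.74 px 187.5 197.8 ax [18.3 24. ] z=0.170 [ 0.6172 -0.2063  0.17  ] zmid [ 0.6004 -0.2101  0.159 ]
scene 0.63 px 340.9 202.1 ax [23.3 28.9] z=0.170 [0.6372 0.1022 0.17  ] zmid [0.6208 0.1059 0.159 ]
scene 0.36 px 420.8 240.6 ax [39.5 60.7] z=0.170 [0.7612 0.2248 0.17  ] zmid [0.7479 0.2316 0.159 ]
```

Emit:
send_rows --deltas '[{"translation":[0.001,0,0],"dr":[0,0,0]},{"translation":[0,0,0.01],"dr":[0,0,0]},{"translation":[0,0,0.007],"dr":[0,0,0]},{"translation":[0,0,0.006],"dr":[0,0,0]},{"translation":[0,0,0.006],"dr":[0,0,0]},{"translation":[0,0,0],"dr":[0,0,0]}]'

```text
t: 27.0
ee_pos: [0.6262, 0.1037, 0.1226]
tcp_rot: [3.141, -0.001, -0.002]
wrist_force: [-0.6, 0.2, -2.6]
finger_gap: 0.0551
grip_force: 65.5
```

Emit:
send_rows --deltas '[{"translation":[0,0,0.01],"dr":[0,0,0]},{"translation":[0,0,0.012],"dr":[0,0,0]},{"translation":[0,0,0.012],"dr":[0,0,0]},{"translation":[0,0,0.01],"dr":[0,0,0]},{"translation":[0,0,0],"dr":[0,0,0]}]'

```text
t: 27.62
ee_pos: [0.6259, 0.1036, 0.078]
tcp_rot: [3.141, -0.001, -0.003]
wrist_force: [0.3, -0.3, -3.9]
finger_gap: 0.0545
grip_force: 65.4
```

Emit:
send_rows --deltas '[{"translation":[0,0,0.002],"dr":[0,0,0]},{"translation":[0,0,0.001],"dr":[0,0,0]},{"translation":[0,0,0],"dr":[0,0,0]}]'

```text
t: 28.0
ee_pos: [0.6267, 0.1039, 0.0766]
tcp_rot: [-3.141, 0.0, -0.001]
wrist_force: [-0.2, -0.4, -4.6]
finger_gap: 0.0549
grip_force: 65.4
```

Emit:
send_rows --deltas '[{"translation":[0,0,0.002],"dr":[0,0,0]},{"translation":[0,0,0],"dr":[0,0,0]}]'

```text
t: 28.25
ee_pos: [0.6267, 0.1039, 0.0745]
tcp_rot: [-3.141, 0.0, -0.001]
wrist_force: [0.2, 0.2, -2.2]
finger_gap: 0.0548
grip_force: 65.5
```

Emit:
send_rows --deltas '[{"translation":[0,0,0],"dr":[0,0,0]},{"translation":[0,0,0],"dr":[0,0,0]},{"translation":[0,0,0],"dr":[0,0,0]},{"translation":[0,0,-0.02],"dr":[0,0,0]},{"translation":[0,0,-0.04],"dr":[0,0,0]},{"translation":[0,0,-0.05],"dr":[0,0,0]},{"translation":[0,0,-0.04],"dr":[0,0,0]}]' --hand 0.15

```text
t: 29.12
ee_pos: [0.6268, 0.1039, 0.2267]
tcp_rot: [-3.141, 0.0, -0.003]
wrist_force: [0.4, 0.7, 0.5]
finger_gap: 0.0724
grip_force: 0.0
```

Emit:
send_rows --deltas '[{"translation":[-0.0311,0.0458,0],"dr":[0,0,0]},{"translation":[-0.0311,0.0458,0],"dr":[0,0,0]},{"translation":[-0.0311,0.0458,0],"dr":[0,0,0]},{"translation":[-0.0311,0.0458,0],"dr":[0,0,0]},{"translation":[-0.0311,0.0458,0],"dr":[0,0,0]},{"translation":[-0.0311,0.0458,0],"dr":[0,0,0]},{"translation":[-0.0311,0.0458,0],"dr":[0,0,0]},{"translation":[-0.0311,0.0458,0],"dr":[0,0,0]},{"translation":[0,0,0.05],"dr":[0,0,0]},{"translation":[0,0,0.05],"dr":[0,0,0]},{"translation":[0,0,0],"dr":[0,0,0]},{"translation":[0,0,0],"dr":[0,0,0]}]' --hand 0

```text
t: 30.62
ee_pos: [0.3788, -0.2628, 0.126]
tcp_rot: [3.141, 0.001, 0.002]
wrist_force: [0.3, -0.2, 1.4]
finger_gap: 0.0856
grip_force: 0.0
```

```bash
python3 - <<'E'
from h import *
s=st(); d,s=look('wrist','w6.png'); rep('wrist','ring0',3); ringhole(d,s,(.378,-.262))
t,_=look('top');sc,_=look('scene');rep('top','ring0');rep('scene','ring0')
E
```

```text
t 30.62 p [ 0.3788 -0.2628  0.126 ] rv [3.141e+00 1.000e-03 2.000e-03] F [ 0.3 -0.2  1.4] gap 0.0856 grip 0.0
wrist ring0 0.75 [ 0.3791 -0.263   0.002 ]
wrist ring0 0.68 [ 0.4453 -0.3933 -0.0005]
ring [ 0.3775 -0.262 ] cost -143.4
top ring0 0.77 [0.6281 0.1046 0.0672]
scene ring0 0.72 [ 4.472e-01 -3.965e-01 -1.000e-04]
scene ring0 0.64 [ 0.3757 -0.2609  0.0004]
scene ring0 0.58 [0.6274 0.1039 0.0715]
```

Emit:
send_rows --deltas '[{"translation":[-0.0013,-0.0008,0.03],"dr":[0,0,0]},{"translation":[0,0,0.035],"dr":[0,0,0]},{"translation":[0,0,0.035],"dr":[0,0,0]},{"translation":[0,0,0.021],"dr":[0,0,0]},{"translation":[0,0,0],"dr":[0,0,0]},{"translation":[0,0,0],"dr":[0,0,0]}]'

```text
t: 31.68
ee_pos: [0.3771, -0.2618, 0.0042]
tcp_rot: [3.141, 0.0, 0.002]
wrist_force: [-0.0, 0.2, 0.6]
finger_gap: 0.0853
grip_force: 0.0
```

Emit:
send_rows --deltas '[{"translation":[0,0,0],"dr":[0,0,0]},{"translation":[0,0,0],"dr":[0,0,0]},{"translation":[0,0,0],"dr":[0,0,0]},{"translation":[0,0,0],"dr":[0,0,0]},{"translation":[0,0,0],"dr":[0,0,0]}]' --hand 1 --force 60

```text
t: 32.3
ee_pos: [0.3771, -0.2619, 0.005]
tcp_rot: [3.141, -0.0, 0.003]
wrist_force: [-2.6, 2.7, 15.0]
finger_gap: 0.0559
grip_force: 60.1
```

Emit:
send_rows --deltas '[{"translation":[0,0,-0.02],"dr":[0,0,0]},{"translation":[0,0,-0.04],"dr":[0,0,0]},{"translation":[0,0,-0.05],"dr":[0,0,0]},{"translation":[0,0,-0.05],"dr":[0,0,0]},{"translation":[0,0,-0.04],"dr":[0,0,0]}]'

```text
t: 32.92
ee_pos: [0.3759, -0.2614, 0.2056]
tcp_rot: [-3.142, 0.001, -0.003]
wrist_force: [0.7, 0.5, -5.1]
finger_gap: 0.0558
grip_force: 65.6
```

Emit:
send_rows --deltas '[{"translation":[0.0312,-0.0457,0],"dr":[0,0,0]},{"translation":[0.0312,-0.0457,0],"dr":[0,0,0]},{"translation":[0.0312,-0.0457,0],"dr":[0,0,0]},{"translation":[0.0312,-0.0457,0],"dr":[0,0,0]},{"translation":[0.0312,-0.0457,0],"dr":[0,0,0]},{"translation":[0.0312,-0.0457,0],"dr":[0,0,0]},{"translation":[0.0312,-0.0457,0],"dr":[0,0,0]},{"translation":[0.0312,-0.0457,0],"dr":[0,0,0]},{"translation":[0,0,0.03],"dr":[0,0,0]},{"translation":[0,0,0.02],"dr":[0,0,0]},{"translation":[0,0,0],"dr":[0,0,0]},{"translation":[0,0,0],"dr":[0,0,0]}]'

```text
t: 34.42
ee_pos: [0.6263, 0.1038, 0.1543]
tcp_rot: [-3.141, 0.0, -0.001]
wrist_force: [0.4, 0.3, -2.9]
finger_gap: 0.0562
grip_force: 65.5
```

Emit:
send_rows --deltas '[{"translation":[0.0005,0,0.01],"dr":[0,0,0]},{"translation":[0,0,0.008],"dr":[0,0,0]},{"translation":[0,0,0.006],"dr":[0,0,0]},{"translation":[0,0,0.006],"dr":[0,0,0]},{"translation":[0,0,0],"dr":[0,0,0]}]'

```text
t: 35.05
ee_pos: [0.6262, 0.1037, 0.1226]
tcp_rot: [3.141, -0.001, -0.002]
wrist_force: [-0.0, 1.3, -3.5]
finger_gap: 0.0554
grip_force: 65.5
```

Emit:
send_rows --deltas '[{"translation":[0,0,0.01],"dr":[0,0,0]},{"translation":[0,0,0.009],"dr":[0,0,0]},{"translation":[0,0,0.004],"dr":[0,0,0]},{"translation":[0,0,0],"dr":[0,0,0]},{"translation":[0,0,0],"dr":[0,0,0]}]'

```text
t: 35.67
ee_pos: [0.6267, 0.1039, 0.1005]
tcp_rot: [-3.142, 0.0, -0.001]
wrist_force: [0.4, 0.0, -4.2]
finger_gap: 0.0559
grip_force: 65.5
```

Emit:
send_rows --deltas '[{"translation":[0,0,0.002],"dr":[0,0,0]},{"translation":[0,0,0.0015],"dr":[0,0,0]},{"translation":[0,0,0],"dr":[0,0,0]}]'

```text
t: 36.05
ee_pos: [0.6266, 0.1039, 0.0973]
tcp_rot: [-3.142, 0.0, -0.001]
wrist_force: [-1.6, 0.1, 0.7]
finger_gap: 0.056
grip_force: 65.9
```

Emit:
send_rows --deltas '[{"translation":[0,0,0],"dr":[0,0,0]},{"translation":[0,0,0],"dr":[0,0,0]},{"translation":[0,0,0],"dr":[0,0,0]},{"translation":[0,0,-0.02],"dr":[0,0,0]},{"translation":[0,0,-0.03],"dr":[0,0,0]},{"translation":[0,0,-0.04],"dr":[0,0,0]},{"translation":[0,0,-0.04],"dr":[0,0,0]}]' --hand 0.15

```text
t: 36.92
ee_pos: [0.6265, 0.1038, 0.2281]
tcp_rot: [3.141, -0.0, 0.0]
wrist_force: [1.4, 0.6, -0.5]
finger_gap: 0.0725
grip_force: 0.0
```

```bash
python3 - <<'E'
from h import *
st();look('top');look('scene');rep('top','ring0');rep('scene','ring0');rep('scene','cup',1);rep('top','cup',1);rep('top','mat',1)
E
```

```text
t 36.92 p [0.6265 0.1038 0.2281] rv [ 3.141 -0.     0.   ] F [ 1.4  0.6 -0.5] gap 0.0725 grip 0.0
top ring0 0.82 [0.6245 0.1019 0.0893]
top ring0 0.58 [ 0.4428 -0.3973 -0.0047]
top ring0 0.54 [0.626  0.1042 0.0701]
scene ring0 0.9 [0.6227 0.1068 0.0946]
scene ring0 0.74 [0.6256 0.1064 0.0736]
scene ring0 0.65 [ 0.4449 -0.3995 -0.0014]
scene ring0 0.58 [ 0.5823  0.3084 -0.0011]
scene cup 0.74 [ 0.4337 -0.076   0.0069]
top cup 0.74 [ 0.4366 -0.0823  0.0045]
top mat 0.59 [ 0.4365 -0.0791 -0.0015]
```

Emit:
send_rows --deltas '[{"translation":[-0.0181,0.05,0],"dr":[0,0,0]},{"translation":[-0.0181,0.05,0],"dr":[0,0,0]},{"translation":[-0.0181,0.05,0],"dr":[0,0,0]},{"translation":[-0.0181,0.05,0],"dr":[0,0,0]},{"translation":[-0.0181,0.05,0],"dr":[0,0,0]},{"translation":[-0.0181,0.05,0],"dr":[0,0,0]},{"translation":[-0.0181,0.05,0],"dr":[0,0,0]},{"translation":[-0.0181,0.05,0],"dr":[0,0,0]},{"translation":[-0.0181,0.05,0],"dr":[0,0,0]},{"translation":[-0.0181,0.05,0],"dr":[0,0,0]},{"translation":[0,0,0.05],"dr":[0,0,0]},{"translation":[0,0,0.05],"dr":[0,0,0]}]' --hand 0

```text
t: 38.78
ee_pos: [0.4445, -0.3969, 0.1249]
tcp_rot: [-3.141, 0.004, 0.0]
wrist_force: [0.2, 0.4, 0.6]
finger_gap: 0.0856
grip_force: 0.0
```

Emit:
send_rows --deltas '[{"translation":[0,0,0],"dr":[0,0,0]},{"translation":[0,0,0],"dr":[0,0,0]}]'

```text
t: 39.02
ee_pos: [0.4462, -0.3966, 0.1281]
tcp_rot: [3.141, 0.001, 0.0]
wrist_force: [0.1, 0.3, 0.5]
finger_gap: 0.0853
grip_force: 0.0
```

```bash
python3 - <<'E'
from h import *
s=st(); d,s=look('wrist','w7.png'); rep('wrist','ring0',3); ringhole(d,s,(.446,-.395))
E
```

```text
t 39.02 p [ 0.4462 -0.3966  0.1281] rv [3.141e+00 1.000e-03 0.000e+00] F [0.1 0.3 0.5] gap 0.0853 grip 0.0
wrist ring0 0.69 [ 0.4481 -0.3957  0.0005]
ring [ 0.4449 -0.395 ] cost -112.5
```

Emit:
send_rows --deltas '[{"translation":[-0.0005,-0.0013,0.03],"dr":[0,0,0]},{"translation":[0,0,0.035],"dr":[0,0,0]},{"translation":[0,0,0.035],"dr":[0,0,0]},{"translation":[0,0,0.023],"dr":[0,0,0]},{"translation":[0,0,0],"dr":[0,0,0]},{"translation":[0,0,0],"dr":[0,0,0]}]'

```text
t: 39.88
ee_pos: [0.4463, -0.3954, 0.0057]
tcp_rot: [3.14, 0.001, 0.004]
wrist_force: [-0.2, -0.1, -0.5]
finger_gap: 0.0853
grip_force: 0.0
```

Emit:
send_rows --deltas '[{"translation":[0,0,0],"dr":[0,0,0]},{"translation":[0,0,0],"dr":[0,0,0]},{"translation":[0,0,0],"dr":[0,0,0]},{"translation":[0,0,0],"dr":[0,0,0]},{"translation":[0,0,0],"dr":[0,0,0]}]' --hand 1 --force 60

```text
t: 40.5
ee_pos: [0.4458, -0.3953, 0.0058]
tcp_rot: [3.14, 0.001, 0.003]
wrist_force: [-1.6, 1.2, 11.4]
finger_gap: 0.0553
grip_force: 61.7
```

Emit:
send_rows --deltas '[{"translation":[0,0,-0.02],"dr":[0,0,0]},{"translation":[0,0,-0.04],"dr":[0,0,0]},{"translation":[0,0,-0.05],"dr":[0,0,0]},{"translation":[0,0,-0.05],"dr":[0,0,0]},{"translation":[0,0,-0.04],"dr":[0,0,0]},{"translation":[0,0,0],"dr":[0,0,0]}]'

```text
t: 41.25
ee_pos: [0.4463, -0.3956, 0.2079]
tcp_rot: [3.139, -0.0, 0.01]
wrist_force: [-0.2, -0.4, -3.3]
finger_gap: 0.0552
grip_force: 65.1
```

```bash
python3 - <<'E'
from h import *
s=st(); d,s=look('wrist','w8.png'); p=s['ee_pos']; rep('wrist','ring0',2)
for zo in (.016,.018): ringhole(d,s,p[:2],p[2]+zo)
E
```

```text
t 41.25 p [ 0.4463 -0.3956  0.2079] rv [ 3.139 -0.     0.01 ] F [-0.2 -0.4 -3.3] gap 0.0552 grip 65.1
wrist ring0 0.65 [ 0.4468 -0.3931  0.2037]
ring [ 0.4457 -0.3953] cost -88.5
ring [ 0.4467 -0.3954] cost -76.4
```

Emit:
send_rows --deltas '[{"translation":[0.018,-0.05,0],"dr":[0,0,0]},{"translation":[0.018,-0.05,0],"dr":[0,0,0]},{"translation":[0.018,-0.05,0],"dr":[0,0,0]},{"translation":[0.018,-0.05,0],"dr":[0,0,0]},{"translation":[0.018,-0.05,0],"dr":[0,0,0]},{"translation":[0.018,-0.05,0],"dr":[0,0,0]},{"translation":[0.018,-0.05,0],"dr":[0,0,0]},{"translation":[0.018,-0.05,0],"dr":[0,0,0]},{"translation":[0.018,-0.05,0],"dr":[0,0,0]},{"translation":[0.018,-0.0495,0],"dr":[0,0,0]},{"translation":[0,0,0.03],"dr":[0,0,0]},{"translation":[0,0,0.02],"dr":[0,0,0]}]'

```text
t: 42.85
ee_pos: [0.6232, 0.1051, 0.15]
tcp_rot: [3.14, 0.001, -0.008]
wrist_force: [-0.4, -0.8, -3.9]
finger_gap: 0.0551
grip_force: 65.2
```

Emit:
send_rows --deltas '[{"translation":[0,0,0],"dr":[0,0,0]},{"translation":[0,0,0],"dr":[0,0,0]}]'

```text
t: 43.1
ee_pos: [0.6251, 0.1045, 0.1538]
tcp_rot: [3.141, -0.001, -0.001]
wrist_force: [1.5, 0.0, -3.0]
finger_gap: 0.0551
grip_force: 65.3
```

Emit:
send_rows --deltas '[{"translation":[0.001,0.0005,0.01],"dr":[0,0,0]},{"translation":[0,0,0.008],"dr":[0,0,0]},{"translation":[0,0,0.006],"dr":[0,0,0]},{"translation":[0,0,0.006],"dr":[0,0,0]},{"translation":[0,0,0],"dr":[0,0,0]},{"translation":[0,0,0],"dr":[0,0,0]}]'

```text
t: 43.85
ee_pos: [0.6262, 0.1042, 0.124]
tcp_rot: [3.142, -0.0, 0.0]
wrist_force: [0.2, -0.2, -2.7]
finger_gap: 0.0552
grip_force: 65.3
```

Emit:
send_rows --deltas '[{"translation":[0,0,0.002],"dr":[0,0,0]},{"translation":[0,0,0.002],"dr":[0,0,0]},{"translation":[0,0,0],"dr":[0,0,0]}]'

```text
t: 44.22
ee_pos: [0.6262, 0.1042, 0.1201]
tcp_rot: [-3.142, 0.0, -0.001]
wrist_force: [-1.3, 0.1, -1.0]
finger_gap: 0.0553
grip_force: 65.4
```

Emit:
send_rows --deltas '[{"translation":[0,0,0],"dr":[0,0,0]},{"translation":[0,0,0],"dr":[0,0,0]},{"translation":[0,0,0],"dr":[0,0,0]},{"translation":[0,0,-0.02],"dr":[0,0,0]},{"translation":[0,0,-0.04],"dr":[0,0,0]},{"translation":[0,0,-0.05],"dr":[0,0,0]}]' --hand 0.15

```text
t: 44.98
ee_pos: [0.6255, 0.1039, 0.2301]
tcp_rot: [3.141, -0.001, -0.003]
wrist_force: [1.0, 0.4, -0.3]
finger_gap: 0.0725
grip_force: 0.0
```

```bash
python3 - <<'E'
from h import *
s=st();t,_=look('top');sc,_=look('scene','s2.png');rep('top','ring0');rep('scene','ring0');rep('scene','cup',1);rep('top','cup',1);rep('top','mat',1)
a=cv2.resize(sc['pixels'][120:320,220:480],(780,600),interpolation=cv2.INTER_CUBIC);cv2.imwrite('pics/s2c.png',a)
E
```

```text
t 44.98 p [0.6255 0.1039 0.2301] rv [ 3.141e+00 -1.000e-03 -3.000e-03] F [ 1.   0.4 -0.3] gap 0.0725 grip 0.0
top ring0 0.87 [0.6238 0.1016 0.1114]
top ring0 0.58 [0.6239 0.1033 0.0897]
top ring0 0.46 [0.6265 0.1035 0.0673]
scene ring0 0.77 [0.6256 0.1031 0.1126]
scene ring0 0.76 [0.6233 0.1058 0.0935]
scene ring0 0.54 [0.6238 0.1065 0.0714]
scene ring0 0.54 [ 0.4328 -0.0768  0.0097]
top cup 0.81 [ 0.4358 -0.0792  0.0013]
top mat 0.7 [ 0.4336 -0.082  -0.0043]
```

View pics/s2c.png

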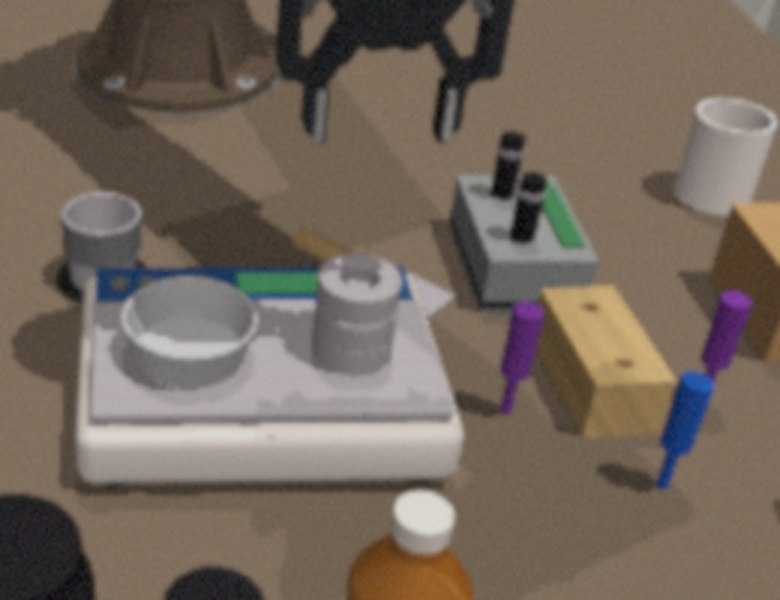

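All three rings are stacked on the post at crop pixel (357,310), and both probes stand seated in the logger at (507,165) and (528,208). Before pouring I check how the wrist joints can tilt the cup.

```bash
cat > kin.py <<'E'
from h import *
from scipy.optimize import least_squares
def rot(q,sg): # sg signs for j4,j6
    return R.from_euler('Z',q[0])*R.from_euler('Y',q[1]-q[2])*R.from_euler('X',sg[0]*q[3])*R.from_euler('Y',-q[4])*R.from_euler('X',sg[1]*q[5])
E
python3 - <<'E'
from kin import *
s=read_state();q=np.array(s['joint_positions']);print(q.round(3))
Rt=R.from_rotvec(s['tcp_rot'])
q0=[1.492,.359,.012,0,-1.224,-.288];R0=R.from_rotvec([3.0872,-.5729,0])
for sg in((1,1),(1,-1)):
    O0=rot(q0,sg).inv()*R0;O1=rot(q,sg).inv()*Rt;print(sg,O0.as_matrix().round(2).tolist(),np.degrees((O0.inv()*O1).magnitude()))
E
```

```text
[ 0.472  0.295 -0.087 -0.    -1.191  1.099]
(1, 1) [[-0.0, -0.0, 1.0], [-0.84, 0.54, 0.0], [-0.54, -0.84, -0.0]] 158.88735238195727
(1, -1) [[-0.0, -0.0, 1.0], [-1.0, 0.0, -0.0], [-0.0, -1.0, -0.0]] 0.12184501590219189
```

Emit:
send_rows --deltas '[{"translation":[-0.0381,0.0366,0],"dr":[0,0,0]},{"translation":[-0.0381,0.0366,0],"dr":[0,0,0]},{"translation":[-0.0381,0.0366,0],"dr":[0,0,0]},{"translation":[-0.0381,0.0366,0],"dr":[0,0,0]},{"translation":[-0.0381,0.0366,0],"dr":[0,0,0]},{"translation":[0,0,0.03],"dr":[10,0,0]},{"translation":[0,0,0],"dr":[0,0,0]},{"translation":[0,0,0],"dr":[0,0,0]}]' --hand 0

```text
t: 46.32
ee_pos: [0.4355, -0.0796, 0.1994]
tcp_rot: [-2.969, 0.003, 0.002]
wrist_force: [-0.6, 0.3, 0.4]
finger_gap: 0.0853
grip_force: 0.0
```

```bash
python3 - <<'E'
from kin import *
s=st();q=np.array(s['joint_positions']);print(q.round(3))
Rt=R.from_rotvec(s['tcp_rot']);O0=R.from_matrix([[0,0,1],[-1,0,0],[0,-1,0]])
for sg in((1,-1),(-1,-1)): print(sg,np.degrees((rot(q,sg)*O0*Rt.inv()).magnitude()))
d,s=look('wrist','w9.png')
for t in('cup','mat','ball0_center'): rep('wrist',t,5)
E
```

```text
t 46.33 p [ 0.4355 -0.0796  0.1994] rv [-2.969e+00  3.000e-03  2.000e-03] F [-0.6  0.3  0.4] gap 0.0853 grip 0.0
[ 0.104  0.027 -0.419 -0.191 -1.115  1.548]
(1, -1) 21.91679365412676
(-1, -1) 3.6978976365034856e-14
wrist cup 0.61 [ 0.4363 -0.0788  0.0017]
wrist ball0_center 0.75 [ 0.4363 -0.0949  0.0194]
```

```bash
python3 - <<'E'
from kin import *
O0=R.from_matrix([[0,0,1],[-1,0,0],[0,-1,0]]);sg=(-1,-1)
R0=R.from_matrix(np.array([[1,0,0],[0,-1,0],[0,0,-1]]))
for F in (.4,.7,1.0):
  for j1 in (.0,.3):
    for yaw in(90,-90):
      out=[]
      for tilt in(0,40,80,105,115):
        T=R.from_euler('x',tilt,degrees=True)*R0*R.from_euler('z',yaw,degrees=True)
        M=(R.from_euler('Y',F).inv()*R.from_euler('Z',j1).inv()*T*O0.inv())
        a,b,c=M.as_euler('XYX'); # b in 0..pi = -j5
        out.append(np.round([-a,-b,-c],2).tolist())
      print(F,j1,yaw,out)
E
```

```text
0.4 0.0 90 [[-0.0, -1.17, 0.0], [-0.74, -1.27, 0.27], [-1.41, -1.5, 0.39], [-1.81, -1.67, 0.39], [-1.98, -1.74, 0.37]]
0.4 0.0 -90 [[-0.0, -1.17, 3.14], [-0.74, -1.27, -2.88], [-1.41, -1.5, -2.75], [-1.81, -1.67, -2.75], [-1.98, -1.74, -2.78]]
0.4 0.3 90 [[0.0, -1.17, -0.3], [-0.77, -1.08, 0.05], [-1.52, -1.23, 0.36], [-1.93, -1.41, 0.47], [-2.09, -1.49, 0.49]]
0.4 0.3 -90 [[-0.0, -1.17, 2.84], [-0.77, -1.08, -3.09], [-1.52, -1.23, -2.78], [-1.93, -1.41, -2.67], [-2.09, -1.49, -2.65]]
0.7 0.0 90 [[-0.0, -0.87, 0.0], [-0.83, -1.05, 0.5], [-1.44, -1.46, 0.69], [-1.77, -1.74, 0.68], [-1.91, -1.85, 0.65]]
0.7 0.0 -90 [[-0.0, -0.87, 3.14], [-0.83, -1.05, -2.65], [-1.44, -1.46, -2.45], [-1.77, -1.74, -2.46], [-1.91, -1.85, -2.49]]
0.7 0.3 90 [[0.0, -0.87, -0.3], [-0.92, -0.88, 0.32], [-1.63, -1.23, 0.68], [-1.96, -1.52, 0.75], [-2.09, -1.64, 0.75]]
0.7 0.3 -90 [[0.0, -0.87, 2.84], [-0.92, -0.88, -2.82], [-1.63, -1.23, -2.46], [-1.96, -1.52, -2.39], [-2.09, -1.64, -2.39]]
1.0 0.0 90 [[-0.0, -0.57, 0.0], [-1.0, -0.87, 0.79], [-1.48, -1.42, 0.99], [-1.71, -1.79, 0.98], [-1.82, -1.93, 0.95]]
1.0 0.0 -90 [[-0.0, -0.57, 3.14], [-1.0, -0.87, -2.36], [-1.48, -1.42, -2.15], [-1.71, -1.79, -2.16], [-1.82, -1.93, -2.19]]
1.0 0.3 90 [[-0.0, -0.57, -0.3], [-1.18, -0.73, 0.68], [-1.73, -1.26, 1.0], [-1.96, -1.63, 1.03], [-2.05, -1.78, 1.01]]
1.0 0.3 -90 [[-0.0, -0.57, 2.84], [-1.18, -0.73, -2.46], [-1.73, -1.26, -2.14], [-1.96, -1.63, -2.11], [-2.05, -1.78, -2.13]]
```

j4 goes negative for this tilt, where it has ample range, so pouring toward -y after a +90° yaw is feasible. Now I grasp the cup.

Emit:
send_rows --deltas '[{"translation":[0,0,0],"dr":[-10,0,0]},{"translation":[0,0,0],"dr":[0,0,0]},{"translation":[0,0,0.04],"dr":[0,0,0]},{"translation":[0,0,0.04],"dr":[0,0,0]},{"translation":[0,0,0.04],"dr":[0,0,0]},{"translation":[0,0,0],"dr":[0,0,0]}]'

```text
t: 47.28
ee_pos: [0.4336, -0.0788, 0.0779]
tcp_rot: [3.141, 0.001, -0.009]
wrist_force: [0.3, 1.0, 1.3]
finger_gap: 0.0853
grip_force: 0.0
```

```bash
python3 - <<'E'
from h import *
s=st(); d,s=look('wrist','w10.png')
rep('wrist','cup',2);rep('wrist','mat',2)
for r in masks_of('wrist','cup')[:1]:
    m=r['region'].astype(np.uint8);C=max(cv2.findContours(m,0,2)[0],key=cv2.contourArea);x,y,w,h=cv2.boundingRect(C);print(x,y,w,h)
for a in (1,-1): print(proj(d,s,(.435,-.079+a*.034,.069)))
E
```

```text
t 47.27 p [ 0.4336 -0.0788  0.0779] rv [ 3.141e+00  1.000e-03 -9.000e-03] F [0.3 1.  1.3] gap 0.0853 grip 0.0
wrist cup 0.96 [ 0.437  -0.0783  0.0008]
211 177 142 145
[208.3322929  259.91468437]
[350.42296291 259.91863088]
```

Emit:
send_rows --deltas '[{"translation":[0.001,0.001,0.02],"dr":[0,0,0]},{"translation":[0,0,0.015],"dr":[0,0,0]},{"translation":[0,0,0.01],"dr":[0,0,0]},{"translation":[0,0,0],"dr":[0,0,0]},{"translation":[0,0,0],"dr":[0,0,0]}]'

```text
t: 48.1
ee_pos: [0.4371, -0.0797, 0.0355]
tcp_rot: [-3.141, 0.0, -0.002]
wrist_force: [0.1, -0.8, 0.7]
finger_gap: 0.0856
grip_force: 0.0
```

Emit:
send_rows --deltas '[{"translation":[0,0,0],"dr":[0,0,0]},{"translation":[0,0,0],"dr":[0,0,0]},{"translation":[0,0,0],"dr":[0,0,0]},{"translation":[0,0,0],"dr":[0,0,0]},{"translation":[0,0,0],"dr":[0,0,0]}]' --hand 1 --force 50

```text
t: 48.72
ee_pos: [0.437, -0.0797, 0.0357]
tcp_rot: [3.142, 0.001, 0.002]
wrist_force: [-2.4, 0.1, 9.0]
finger_gap: 0.0655
grip_force: 53.9
```

Emit:
send_rows --deltas '[{"translation":[0,0,-0.02],"dr":[0,0,0]},{"translation":[0,0,-0.04],"dr":[0,0,0]},{"translation":[0,0,-0.05],"dr":[0,0,0]},{"translation":[0,0,-0.05],"dr":[0,0,0]},{"translation":[0,0,-0.02],"dr":[0,0,0]},{"translation":[0.0314,-0.018,0],"dr":[0,0,0]},{"translation":[0.0314,-0.018,0],"dr":[0,0,0]},{"translation":[0.0314,-0.018,0],"dr":[0,0,0]},{"translation":[0.0314,-0.018,0],"dr":[0,0,0]},{"translation":[0.0314,-0.018,0],"dr":[0,0,0]},{"translation":[0.0314,-0.018,0],"dr":[0,0,0]}]'

```text
t: 50.1
ee_pos: [0.6254, 0.0288, 0.2144]
tcp_rot: [-3.142, 0.001, 0.001]
wrist_force: [0.1, -0.0, -1.5]
finger_gap: 0.0654
grip_force: 56.5
```

Emit:
send_rows --deltas '[{"translation":[0,0,0],"dr":[0,0,10]},{"translation":[0,0,0],"dr":[0,0,10]},{"translation":[0,0,0],"dr":[0,0,10]},{"translation":[0,0,0],"dr":[0,0,10]},{"translation":[0,0,0],"dr":[0,0,10]},{"translation":[0,0,0],"dr":[0,0,10]},{"translation":[0,0,0],"dr":[0,0,10]},{"translation":[0,0,0],"dr":[0,0,10]},{"translation":[0,0,0],"dr":[0,0,10]},{"translation":[0,0,0],"dr":[0,0,0]},{"translation":[0,0,0],"dr":[0,0,0]}]'

```text
t: 51.48
ee_pos: [0.6247, 0.0281, 0.2146]
tcp_rot: [2.225, -2.217, -0.0]
wrist_force: [-0.7, -0.3, -1.9]
finger_gap: 0.0656
grip_force: 56.5
```

```bash
python3 - <<'E'
from h import *
s=st();print(np.round(s['joint_positions'],3)); print(R.from_rotvec(s['tcp_rot']).as_matrix().round(3).tolist())
E
```

```text
t 51.48 p [0.6247 0.0281 0.2146] rv [ 2.225 -2.217 -0.   ] F [-0.7 -0.3 -1.9] gap 0.0656 grip 56.5
[ 0.357  0.289 -0.127 -0.    -1.155 -0.353]
[[0.004, -1.0, -0.0], [-1.0, -0.004, 0.0], [-0.0, 0.0, -1.0]]
```

Emit:
send_rows --deltas '[{"translation":[0,0,0],"dr":[0,-7,0]},{"translation":[0,0,0],"dr":[0,-8,0]},{"translation":[0,0,0],"dr":[0,-8,0]},{"translation":[0,0,0],"dr":[0,-8,0]},{"translation":[0,0,0],"dr":[0,-7,0]},{"translation":[0,0,0],"dr":[0,-7,0]},{"translation":[0,0,0],"dr":[0,0,0]},{"translation":[0,0,0],"dr":[0,0,0]}]'

```text
t: 52.48
ee_pos: [0.6252, 0.0278, 0.2148]
tcp_rot: [-1.762, 1.76, 0.726]
wrist_force: [-0.5, -0.3, -2.8]
finger_gap: 0.0655
grip_force: 56.5
```

```bash
python3 - <<'E'
from h import *
s=st();print(np.round(s['joint_positions'],3)); print(R.from_rotvec(s['tcp_rot']).as_matrix().round(3).tolist())
E
```

```text
t 52.48 p [0.6252 0.0278 0.2148] rv [-1.762  1.76   0.726] F [-0.5 -0.3 -2.8] gap 0.0655 grip 56.5
[-0.154  0.43   0.129 -0.777 -1.463  0.322]
[[0.001, -1.0, 0.001], [-0.709, -0.0, 0.706], [-0.706, -0.001, -0.709]]
```

Emit:
send_rows --deltas '[{"translation":[0.0105,0,0.0105],"dr":[0,0,0]},{"translation":[0.0105,0,0.0105],"dr":[0,0,0]},{"translation":[0,0,0],"dr":[0,-6,0]},{"translation":[0,0,0],"dr":[0,-6,0]},{"translation":[0,0,0],"dr":[0,-6,0]},{"translation":[0,0,0],"dr":[0,-6,0]},{"translation":[0,0,0],"dr":[0,-6,0]},{"translation":[0,0,0],"dr":[0,0,0]}]'

```text
t: 53.48
ee_pos: [0.6242, 0.0279, 0.1815]
tcp_rot: [-1.395, 1.404, 1.078]
wrist_force: [-0.1, -0.0, -1.3]
finger_gap: 0.0656
grip_force: 56.7
```

```bash
python3 - <<'E'
from h import *
s=st();print(np.round(s['joint_positions'],3)); print(R.from_rotvec(s['tcp_rot']).as_matrix().round(3).tolist())
look('top');look('scene');rep('top','ball0_center');rep('scene','ball0_center')
E
```

```text
t 53.48 p [0.6242 0.0279 0.1815] rv [-1.395  1.404  1.078] F [-0.1 -0.  -1.3] gap 0.0656 grip 56.7
[-0.379  0.699  0.181 -1.151 -1.755  0.601]
[[-0.006, -1.0, 0.0], [-0.258, 0.002, 0.966], [-0.966, 0.006, -0.258]]
```

Emit:
send_rows --deltas '[{"translation":[0,0,0],"dr":[0,-3,0]},{"translation":[0,0,0],"dr":[0,-3,0]},{"translation":[0,0,0],"dr":[0,-3,0]},{"translation":[0,0,0],"dr":[0,-3,0]},{"translation":[0,0,0],"dr":[0,-3,0]},{"translation":[0,0,0],"dr":[0,-3,0]},{"translation":[0,0,0],"dr":[0,-3,0]},{"translation":[0,0,0],"dr":[0,0,0]},{"translation":[0,0,0],"dr":[0,0,0]},{"translation":[0,0,0],"dr":[0,0,0]},{"translation":[0,0,0],"dr":[0,0,0]},{"translation":[0,0,0],"dr":[0,0,0]}]'

```text
t: 55.18
ee_pos: [0.6249, 0.0282, 0.1856]
tcp_rot: [-1.132, 1.131, 1.256]
wrist_force: [0.7, -0.4, -1.4]
finger_gap: 0.0653
grip_force: 56.7
```

```bash
python3 - <<'E'
from h import *
s=st();print(np.round(s['joint_positions'],3)); print(R.from_rotvec(s['tcp_rot']).as_matrix().round(3).tolist())
look('top','t3.png');sc,_=look('scene','s3.png');look('wrist','w11.png')
for c in('top','scene','wrist'):rep(c,'ball0_center')
E
```

```text
t 55.17 p [0.6249 0.0282 0.1856] rv [-1.132  1.131  1.256] F [ 0.7 -0.4 -1.4] gap 0.0653 grip 56.7
[-0.448  0.882  0.213 -1.367 -1.985  0.688]
[[0.001, -1.0, 0.0], [0.104, 0.0, 0.995], [-0.995, -0.001, 0.104]]
top ball0_center 0.32 [0.6213 0.1023 0.0705]
scene ball0_center 0.37 [0.6286 0.0054 0.082 ]
```

Emit:
send_rows --deltas '[{"translation":[-0.0125,0,0.0013],"dr":[0,0,0]},{"translation":[-0.0125,0,0.0013],"dr":[0,0,0]},{"translation":[0,0,0],"dr":[0,-3,0]},{"translation":[0,0,0],"dr":[0,-3,0]},{"translation":[0,0,0],"dr":[0,-3,0]},{"translation":[0,0,0],"dr":[0,-3,0]},{"translation":[0,0,0],"dr":[0,0,0]},{"translation":[0,0,0],"dr":[0,0,0]},{"translation":[0,0,0],"dr":[0,0,0]},{"translation":[0,0,0],"dr":[0,0,0]}]'

```text
t: 56.72
ee_pos: [0.625, 0.0281, 0.2109]
tcp_rot: [-0.976, 0.974, 1.34]
wrist_force: [0.2, -0.5, -1.5]
finger_gap: 0.0652
grip_force: 56.7
```

```bash
python3 - <<'E'
from h import *
s=st();print(np.round(s['joint_positions'],3))
t,_=look('top','t4.png');sc,_=look('scene','s4.png');w,_=look('wrist','w12.png')
for c in('top','scene','wrist'):rep(c,'ball0_center')
A=cv2.resize(sc['pixels'][170:290,220:380],(400,300),interpolation=cv2.INTER_CUBIC)
B=cv2.resize(t['pixels'][120:240,200:360],(400,300),interpolation=cv2.INTER_CUBIC)
C=cv2.resize(w['pixels'],(400,300))
cv2.imwrite('pics/v13.png',np.vstack([np.hstack([A,B]),np.hstack([C,C*0])]))
E
```

```text
t 56.73 p [0.625  0.0281 0.2109] rv [-0.976  0.974  1.34 ] F [ 0.2 -0.5 -1.5] gap 0.0652 grip 56.7
[-0.464  0.95   0.216 -1.504 -2.121  0.68 ]
scene ball0_center 0.45 [0.629  0.0198 0.0799]
scene ball0_center 0.29 [0.4505 0.2785 0.0538]
```

View pics/v13.png

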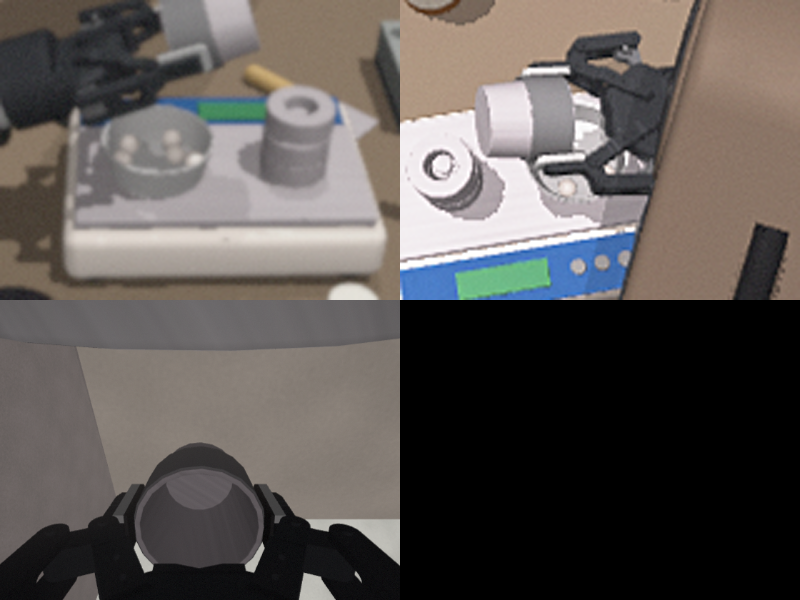

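The scene crop shows four or five white balls in the dish, and the wrist view (bottom left) shows the cup empty. I tilt back, yaw back and recount.

Emit:
send_rows --deltas '[{"translation":[0,0,0],"dr":[0,8,0]},{"translation":[0,0,0],"dr":[0,8,0]},{"translation":[0,0,0],"dr":[0,8,0]},{"translation":[0,0,0],"dr":[0,8,0]},{"translation":[0,0,0],"dr":[0,8,0]},{"translation":[0,0,0],"dr":[0,8,0]},{"translation":[0,0,0],"dr":[0,8,0]},{"translation":[0,0,0],"dr":[0,8,0]},{"translation":[0,0,0],"dr":[0,8,0]},{"translation":[0,0,0],"dr":[0,8,0]},{"translation":[0,0,0],"dr":[0,8,0]},{"translation":[0,0,0],"dr":[0,8,0]}]'

```text
t: 58.52
ee_pos: [0.6248, 0.0284, 0.2112]
tcp_rot: [-2.112, 2.112, 0.217]
wrist_force: [-1.1, -0.8, -1.8]
finger_gap: 0.0653
grip_force: 56.6
```

Emit:
send_rows --deltas '[{"translation":[0,0,0],"dr":[0,8,0]},{"translation":[0,0,0],"dr":[0,4,0]},{"translation":[0,0,0],"dr":[0,0,0]},{"translation":[0,0,0],"dr":[0,0,-9]},{"translation":[0,0,0],"dr":[0,0,-9]},{"translation":[0,0,0],"dr":[0,0,-9]},{"translation":[0,0,0],"dr":[0,0,-9]},{"translation":[0,0,0],"dr":[0,0,-9]},{"translation":[0,0,0],"dr":[0,0,-9]},{"translation":[0,0,0],"dr":[0,0,-9]},{"translation":[0,0,0],"dr":[0,0,-9]},{"translation":[0,0,0],"dr":[0,0,-9]}]'

```text
t: 60.02
ee_pos: [0.6246, 0.0275, 0.2101]
tcp_rot: [-3.131, 0.241, 0.001]
wrist_force: [-0.4, -0.6, -0.2]
finger_gap: 0.0656
grip_force: 56.5
```

Emit:
send_rows --deltas '[{"translation":[0,0,0],"dr":[0,0,-9]},{"translation":[0,0,0],"dr":[0,0,0]},{"translation":[0,0,0],"dr":[0,0,0]}]'

```text
t: 60.4
ee_pos: [0.6248, 0.0277, 0.2102]
tcp_rot: [-3.141, 0.007, 0.0]
wrist_force: [-0.4, -0.1, -1.4]
finger_gap: 0.0653
grip_force: 56.5
```

```bash
python3 - <<'E'
from h import *
s=st();print(R.from_rotvec(s['tcp_rot']).as_matrix().round(3).tolist())
t,_=look('top','t5.png');sc,_=look('scene','s5.png')
for c in('top','scene'):rep(c,'ball0_center');rep(c,'mat',1);rep(c,'ring0')
E
```

```text
t 60.4 p [0.6248 0.0277 0.2102] rv [-3.141  0.007  0.   ] F [-0.4 -0.1 -1.4] gap 0.0653 grip 56.5
[[1.0, -0.005, -0.0], [-0.005, -1.0, 0.001], [-0.0, -0.001, -1.0]]
top mat 0.68 [ 0.7525 -0.2774 -0.0023]
top ring0 0.74 [0.6246 0.1047 0.1114]
top ring0 0.6 [0.6256 0.103  0.0686]
top ring0 0.52 [0.6273 0.1024 0.0912]
scene ball0_center 0.66 [0.6243 0.1041 0.0707]
scene ball0_center 0.56 [ 0.6291 -0.0438  0.0815]
scene ball0_center 0.46 [0.6273 0.0202 0.0829]
scene mat 0.54 [ 0.435  -0.0784 -0.0055]
scene ring0 0.97 [0.6234 0.1062 0.1126]
scene ring0 0.72 [0.4561 0.279  0.0526]
scene ring0 0.67 [0.6248 0.1071 0.0941]
scene ring0 0.51 [0.6256 0.1059 0.0698]
```

Emit:
send_rows --deltas '[{"translation":[-0.0376,0.0215,0],"dr":[0,0,0]},{"translation":[-0.0376,0.0215,0],"dr":[0,0,0]},{"translation":[-0.0376,0.0215,0],"dr":[0,0,0]},{"translation":[-0.0376,0.0215,0],"dr":[0,0,0]},{"translation":[-0.0376,0.0215,0],"dr":[0,0,0]},{"translation":[0,0,0.05],"dr":[0,0,0]},{"translation":[0,0,0.05],"dr":[0,0,0]},{"translation":[0,0,0.04],"dr":[0,0,0]},{"translation":[0,0,0],"dr":[0,0,0]},{"translation":[0,0,0],"dr":[0,0,0]}]'

```text
t: 62.05
ee_pos: [0.438, -0.0791, 0.0716]
tcp_rot: [3.142, 0.0, 0.002]
wrist_force: [0.3, 0.0, -0.7]
finger_gap: 0.0653
grip_force: 56.4
```

```bash
python3 - <<'E'
from h import *
s=st();t,_=look('top','t6.png')
rep('top','ball0_center',6)
x,y=272,183
g=cv2.resize(t['pixels'][y-30:y+30,x-30:x+30],(590,590),interpolation=cv2.INTER_CUBIC);cv2.imwrite('pics/dish.png',g)
# white ball blobs in the dish
p=t['pixels'][y-24:y+24,x-24:x+24].astype(int)
print(p.max(2)[::2,::2])
E
```

```text
t 62.05 p [ 0.438  -0.0791  0.0716] rv [3.142e+00 0.000e+00 2.000e-03] F [ 0.3  0.  -0.7] gap 0.0653 grip 56.4
top ball0_center 0.61 [0.6265 0.0159 0.0815]
[[161 155 153 125 193 242 225 227 224 235 234 229 230 232 230 229 230 231
  230 233 232 231 231 235]
 [160 230 235 236 236 226 230 237 248 239 215 206 220 237 251 235 230 231
  233 232 229 230 229 230]
 [234 232 232 229 232 236 245 191 124 133 139 143 144 151 139 198 244 233
  231 229 231 233 232 233]
 [229 230 230 230 241 204 125 126 134 139 145 147 148 155 158 158 151 231
  244 233 232 231 233 231]
 [232 233 232 245 182 123 133 136 134 138 135 139 145 151 158 162 163 163
  187 239 232 233 232 229]
 [233 233 239 204 120 132 131 127 145 242 248 247 247 247 220 155 162 169
  166 213 239 232 232 232]
 [234 235 251 116 127 128 116 243 249 245 244 244 244 244 246 250 223 160
  168 163 255 235 232 231]
 [232 239 157 124 128 134 247 247 244 244 244 244 244 244 244 243 247 238
  165 166 186 206 232 229]
 [232 255 108 123 119 180 247 243 243 244 244 244 244 245 245 245 244 248
  225 168 163 238 189 232]
 [234 245 112 120 163 250 245 244 2
[... 780 characters left out ...]
35 234 254  89 255 246 245 245 247 247 215 246 245 245 245 237 195
  145 237 163 169 135 164]
 [233 232 234 233 244 131 252 246 247 247 250 168 249 245 244 244 248 201
  249 161 164 152 131 224]
 [231 229 231 230 233 229 237 201 242 248 229 159 247 244 245 231 244 222
  159 165 173 141 124 223]
 [234 235 235 236 234 235 222 250 242 203 218 240 246 249 246 230 146 167
  170 172 153 205 228 223]
 [234 232 232 233 232 234 234 223 161 163 204 203 172 194 161 167 172 174
  174 153 125 223 221 217]
 [231 233 234 234 235 237 236 236 242 232 160 168 167 168 170 166 170 149
  125 196 226 218 219 219]
 [234 234 233 235 233 235 235 235 237 237 243 229 235 160 137 215 206 228
  226 221 219 219 220 221]]
```

Emit:
send_rows --deltas '[{"translation":[-0.0005,0,0.015],"dr":[0,0,0]},{"translation":[0,0,0.01],"dr":[0,0,0]},{"translation":[0,0,0.006],"dr":[0,0,0]},{"translation":[0,0,0.003],"dr":[0,0,0]},{"translation":[0,0,0],"dr":[0,0,0]},{"translation":[0,0,0],"dr":[0,0,0]}]'

```text
t: 62.9
ee_pos: [0.4366, -0.0793, 0.0365]
tcp_rot: [-3.142, 0.0, -0.001]
wrist_force: [0.1, -0.3, -1.1]
finger_gap: 0.0657
grip_force: 56.5
```

Emit:
send_rows --deltas '[{"translation":[0,0,0.001],"dr":[0,0,0]},{"translation":[0,0,0],"dr":[0,0,0]}]'

```text
t: 63.15
ee_pos: [0.4367, -0.0793, 0.0358]
tcp_rot: [-3.142, 0.0, -0.001]
wrist_force: [-1.7, 0.9, 5.3]
finger_gap: 0.0657
grip_force: 57.2
```

Emit:
send_rows --deltas '[{"translation":[0,0,0],"dr":[0,0,0]},{"translation":[0,0,0],"dr":[0,0,0]},{"translation":[0,0,0],"dr":[0,0,0]},{"translation":[0,0,0],"dr":[0,0,0]},{"translation":[0,0,-0.02],"dr":[0,0,0]},{"translation":[0,0,-0.03],"dr":[0,0,0]},{"translation":[0,0,-0.05],"dr":[0,0,0]},{"translation":[0,0,-0.05],"dr":[0,0,0]},{"translation":[-0.02,0.04,-0.02],"dr":[0,0,0]},{"translation":[-0.02,0.04,-0.02],"dr":[0,0,0]},{"translation":[0,0.04,0],"dr":[0,0,0]},{"translation":[0,0,0],"dr":[0,0,0]}]' --hand 0

```text
t: 64.65
ee_pos: [0.3959, -0.2011, 0.2253]
tcp_rot: [3.141, -0.006, 0.0]
wrist_force: [-0.5, 0.8, -0.6]
finger_gap: 0.0855
grip_force: 0.0
```

```bash
python3 - <<'E'
from h import *
s=st();t,_=look('top');sc,_=look('scene')
for c in('top','scene'):
    for n,k in(('ball0_center',6),('cup',1),('mat',1),('jar',1),('spatula',1),('probe0',6)):rep(c,n,k)
def en(im,sz):
    im=cv2.resize(im,sz,interpolation=cv2.INTER_CUBIC);return im
def st_(im): # stretch contrast
    return np.clip((im.astype(float)-150)*2.4,0,255).astype(np.uint8)
A=en(sc['pixels'][205:265,250:315],(400,369)); B=en(st_(t['pixels'][153:213,240:305]),(400,369))
C=en(sc['pixels'][170:270,225:420],(440,226)); D=en(t['pixels'][200:300,270:430],(360,226))
cv2.imwrite('pics/v14.png',np.vstack([np.hstack([A,B]),np.hstack([C,D])]))
E
```

```text
t 64.65 p [ 0.3959 -0.2011  0.2253] rv [ 3.141 -0.006  0.   ] F [-0.5  0.8 -0.6] gap 0.0855 grip 0.0
top ball0_center 0.37 [0.6311 0.0172 0.0824]
top jar 0.65 [ 0.7506 -0.2789 -0.0019]
top spatula 0.57 [0.4317 0.1491 0.0016]
top probe0 0.67 [0.6183 0.2332 0.0392]
top probe0 0.65 [0.6985 0.3271 0.0372]
top probe0 0.46 [0.6235 0.1046 0.0664]
top probe0 0.45 [0.4534 0.2771 0.0564]
top probe0 0.44 [0.3868 0.2817 0.053 ]
top probe0 0.44 [0.6047 0.3861 0.0406]
scene ball0_center 0.51 [0.6271 0.0178 0.0802]
scene cup 0.74 [ 0.4334 -0.0771  0.0069]
scene mat 0.59 [ 0.4363 -0.0773 -0.0066]
scene jar 0.9 [ 7.518e-01 -2.743e-01  7.000e-04]
scene spatula 0.71 [0.4301 0.1555 0.0007]
scene probe0 0.92 [0.7002 0.3206 0.0422]
scene probe0 0.81 [0.6186 0.2336 0.0419]
scene probe0 0.77 [0.6015 0.3814 0.0411]
scene probe0 0.54 [0.3849 0.2758 0.0541]
```

View pics/v14.png

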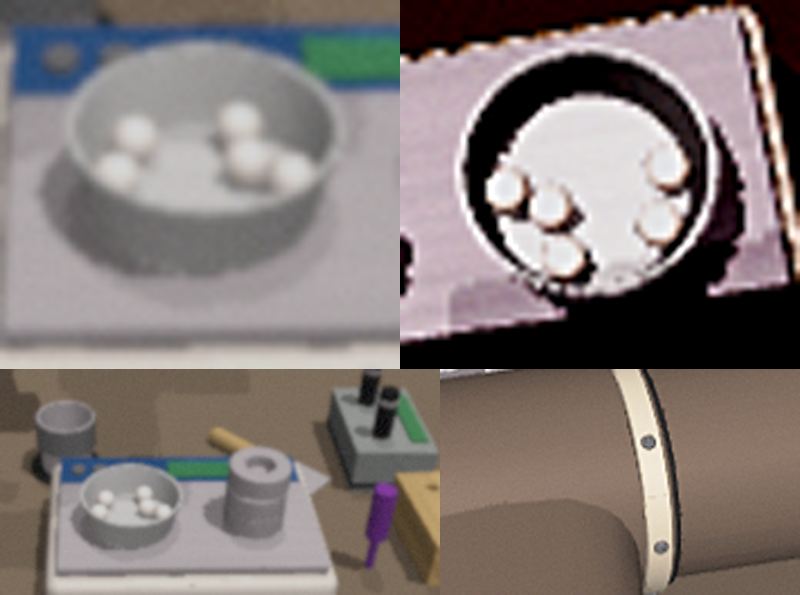

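All five balls lie in the dish (crop pixels (508,188), (550,208), (563,257), (658,220) and (665,168)). The cup stands upright on its mat, the three rings are stacked, the probes are seated, and the jar and spatula have not moved. I hand the job in.

```bash
python3 -c "
from rig import *
print(job_done())"
```

```text
the job is handed in; nothing more can be done
None
```

The job is done and handed in at about 65 s: both probes are fully home in the logger, all three rings lie flat on the post, all five balls are in the dish, the empty cup is upright on its mat, and the jar and spatula were not moved; no verdict was returned.

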